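# Chock a conveyor roller on the sloping bench jig and cam it tight

### The arm

A 6-joint arm with a two-finger parallel gripper is mounted at the origin on the work surface. World frame = base frame: x ahead of the robot, y to its left, z up, the work surface at z = 0. Lengths are in m, angles in rad, forces in N, time in s.
With the tool pointing down it reaches from about 0.35 to 0.85 m from the base axis. Payload 8.1 kg.
Tool frame: the origin (TCP) lies on the centre line of the jaws, within the pads' length; the fingertips stand robot.tip_extent ahead of it and the grasp point (between the pads) lies 11 mm behind it (robot.tip_extent is the distance from the TCP to the fingertips, in m); y points along the fingers, z is the direction in which the jaws open and shut, and the axes are right-handed (so a half turn about y gives the same grasp; the last joint's range is limited). The gripper opens to 93 mm and grips with 3 to 60 N. Pads are 15 mm wide; open, the fingers measure 128 mm over their backs; the gripper's body (75 mm by 188 mm) begins 65 mm behind the grasp point.
Start: joints at [1.166, 0.13, 1.488, -0, 1.523, -0.085], TCP at [0.189, 0.57, 0.227] pointing down, gripper open.
Joint ranges: [-2.96, 2.96], [-0.89, 2.26], [0.02, 2.5], [-1.34, 4.48], [0, 2.73], [-2.66, 2.66]. Speed limits (rad/s): [2.39, 2.39, 2.79, 3.14, 3.14, 3.14].

### API

Orientations are given as a rotation vector (axis times angle).
In Python, from plant import monitor, optics, robot gives the robot as it stands.
- The arm moves only by the shell command python3 -m inch 'ROWS' [OPENING] [FORCE]. ROWS is JSON, a list that holds one entry, the list of rows, each a list of 6 numbers: the shift along the tool's x, y, z in mm, then the turn, a rotation vector about the tool's x, y, z in rad. A call has 1 to 8 rows; each row shifts and turns the commanded pose from where the row before left it, along the tool's axes as they then stand; what a row does not reach is not made up. A row lasts 1/8 s, in which the tool goes at most 62.5 mm and 10.7 degrees, less where a joint would pass 70% of its speed; a pose out of reach is approached as far as the arm can. A call is refused whole if a number of a shift passes 62.5 or a number of a turn 0.188, either way. A call with a gripper value outside its range is refused whole. OPENING is the finger opening in mm, from 0 to 93, set as the call begins (- or left out, the last holds). The fingers move at their own pace and stop on an object; FORCE is the grip in N (left out, the last holds). Time passes only in rows, so rows that do not move let the fingers close. It gives the time, the measured TCP pose, the force and the opening at its end, in the units of the state.
- monitor.read_state(): the state, without advancing time (a new reading comes with each control period).
- optics.read_camera(name): name is "side" or "top" or "wrist"; returns a dict with "image" (420x560x3 uint8, blue, green, red), "fx", "fy", "cx", "cy" (pixels), "k1" (the pictures are not rectified: a ray, as slopes to the right and down, at radius r is drawn at 1 + k1 r^2 times it, then the intrinsics apply), "rvec" (rotation vector, rad) and "tvec" (3), from world to camera coordinates, as OpenCV has them. Camera axes: x right, y down, z forward; pixel columns grow to the right and rows downward; lengths in m; the calibration is good to about 2 mm. A picture is of the moment at which its call begins. There is no depth.
- robot.close_job(): hands the job in, once; it reports no verdict.
The state is a dict: "t": time; "q": joint angles; "dq": joint speeds; "joint_torque": joint torques, N m; "tool_pos": TCP position; "orientation": TCP orientation; "force": force on the tool from outside, world axes, zero at the start; "wrist_torque": the same for the moment, N m; "opening": finger opening in m.
Only numpy, scipy, OpenCV 4.12 (cv2) and the standard library are available. Lean on these libraries where they do the work, as an engineer would, in place of code of your own. Each camera call takes 0.05 s, during which the arm holds its last target.

### The job

Take the conveyor roller out of its cradle and set it down across the sloping jig between the yellow sliding chock and the blue stop, with the red cam lever still open; let go only where the chock keeps it from rolling, neither dropping it nor letting it run. Then slide the chock uphill by its tab, gently and by feel, until the roller is snug against the stop, and swing the red lever a quarter turn, fully home, so that the roller is nipped tight. Leave everything else on the bench alone.

Things in the scene. Friction and masses are not known exactly. Their poses are not given: they have to be found in the camera images.
- roller: steel conveyor roller with green end bands: shell 54 mm diameter and 126 mm long, plus a 12 mm axle stub (12 mm diameter) at each end, 150 mm overall, about 0.45 kg (0.35 to 0.6). Origin at its centre on its axis; its y axis is the roller's axis (either way round). It starts lying in the cradle, axis 42 mm above the bench. It rolls by itself on the jig's slope. Its shell dents if it is squeezed in the jig with more than 35 N.
- cradle: fixed low dark cradle 110 x 140 mm on the bench with four black saddle blocks under the roller, 34 mm high, near the roller's ends (34 to 56 mm from its middle); between them the middle 60 mm of the roller is free underneath. Origin at the centre of its underside, y along the roller.
- deck: fixed sloping aluminium deck of the jig, 360 mm long, 210 mm wide, slope 10 degrees. Origin on its top surface, 55 mm above the bench; x points uphill along the slope, y across it (left when looking uphill), z off the surface. It runs from x = -210 to +150 mm. A roller lying on it has its axis at z = 27 mm; it belongs at y = 0, to within 20 mm, with its axis along y.
- stop_zone (a point): deck surface at x = 75 mm, y = 0, axes as the deck's: the mean place of the blue forked stop's downhill faces. A screw sets them anywhere within 12 mm up or down hill of here; nothing reports where: find it by feel. Two cheeks, 32 wide, 45 high, 40 mm deep, at y = -47 and +47 mm; 62 mm gap between them for fingers round the roller's middle; a 27 mm high cross bar 40 mm behind the faces.
- chock (a joint): the yellow sliding chock's travel along the deck, m, 0 fully downhill, growing uphill to 0.11; starts at 0 to 0.04. It slides with about 7 N of friction (8 to 14 N with the roller ahead of it) and stays where it is left. With the cam open its two pad faces stand at deck x = -55 mm + travel, facing uphill. It carries the pads, the tab and the cam lever.
- pad: the chock's yellow forked pad, mirror image of the stop: two cheeks, 32 mm wide, 45 mm high, 40 mm deep, at y = -47 and +47 mm, 62 mm gap between them, 27 mm high cross bar 40 to 56 mm behind the faces. Origin on the deck surface, mid-way between the cheeks, in the plane of the pad faces; axes as the deck's. Turning the cam pushes the pad 4 mm further uphill relative to the chock.
- tab_top (a point): middle of the top edge of the chock's upright yellow push tab: 14 mm thick along the slope, 44 mm wide across it, its top 62 mm above the deck, free to grip down to 12 mm above the deck. 120 mm downhill of the pad faces and at y = -62 mm; axes as the deck's.
- cam (a joint): red cam lever on the chock, angle in rad: 0 open (lever points to the deck's +y), 1.57 closed (lever points straight downhill), hard stop at 1.6; seen from above it closes counter-clockwise. Starts at 0 to 0.15. It turns with about 0.1 N m of friction and stays where it is left.
- cam_axis (a point): point on the cam's turning axis (which stands square to the deck) at the height of the lever's top, 64 mm above the deck; 100 mm downhill of the chock's faces, y = 0. Its y axis points along the lever.
- lever_grip (a point): point on the top of the red lever, 55 mm from the cam's axis. The lever is a bar 14 mm wide and 28 mm high, from 36 to 64 mm above the deck, ending 80 mm from the axis. Its y axis points along the lever, outwards.
- tray: bystander, leave alone: red open tray 160 x 140 x 45 mm with loose hardware; origin at the centre of its underside
- spray: bystander, leave alone: white round bottle with a red cap, 60 mm across, 170 mm tall; origin at the centre of its underside
- tape: bystander, leave alone: tan tape roll lying flat, 100 mm across, 48 mm high; origin at the centre of its underside
- carton: bystander, leave alone: small closed brown carton 100 x 80 x 70 mm; origin at the centre of its underside
- wrench: bystander, leave alone: steel wrench lying flat; origin on its underside
- driver: bystander, leave alone: screwdriver with an orange handle lying flat; origin on its underside

How it is judged:
On the way, in this order (a step that is already met when the one before it is completed fails the run):
1. the roller lies across the deck against the chock, let go and still, with the cam still open (z of roller in the frame of deck between 0.022 and 0.032 m and y of roller in the frame of deck between -0.02 and 0.02 m and angle between the y axis of roller and the y axis of deck, either way round below 0.08 rad and linear speed of roller below 0.01 m/s and angular speed of roller below 0.3 rad/s and contact force between roller and the fingers below 0.05 N and value of joint cam below 0.4 rad and contact force between pad and roller above 0.05 N), for 0.2 s.
2. the lever is swung home and the chock nips the roller against the stop (z of roller in the frame of deck between 0.022 and 0.032 m and y of roller in the frame of deck between -0.02 and 0.02 m and angle between the y axis of roller and the y axis of deck, either way round below 0.08 rad and value of joint cam above 1.4 rad and contact force between pad and roller above 3 N and x of roller in the frame of deck between 0.031 and 0.065 m), for 0.2 s.
At the end, for the whole second after the job is handed in: The roller lies across the deck (axis within 0.08 rad of the deck's y axis, within 20 mm of the middle, on the surface) between chock and stop, released and still; the cam is past 1.4 rad and the pad presses the roller with more than 3 N (all of step 2 and linear speed of roller below 0.01 m/s and angular speed of roller below 0.3 rad/s and contact force between roller and the fingers below 0.05 N); the robot touches nothing.
It fails at once if the roller is let run or dropped (unheld and turning faster than 6 rad/s or moving faster than 0.35 m/s) (contact force between roller and the fingers below 0.05 N and (angular speed of roller above 6 rad/s or linear speed of roller above 0.35 m/s)).
It fails at once if the roller is squeezed in the jig with more than 35 N (contact force between pad and roller above 35 N).
It fails at once if a bystander is moved more than 30 mm (distance of any of tray, spray, tape, carton, wrench, driver from where it was at the start of the episode above 0.03 m).
It also fails if it takes over 72 s, if anything falls off the work surface, if the arm or the gripper's body presses on something with over 40 N, if the wrist force passes 120 N, or if a joint passes its speed limit or range.

## Working session

There is one attempt and no reset: what is moved stays moved. The work goes in short steps, Python scripts to look and compute and a shell command to move; the robot and the scene stay as the last step left them, time stands still between calls to the robot, and variables do not carry over. Pictures are saved under pics/ and viewed, and the job is handed in when it is done.

```bash
ls; mkdir -p pics; python3 - <<'E'
from plant import monitor, optics, robot
import cv2
print(monitor.read_state()); print(robot.tip_extent)
for n in ["top","side","wrist"]:
    c=optics.read_camera(n); cv2.imwrite(f"pics/{n}0.png",c["image"]); print(n,{k:v for k,v in c.items() if k!="image"})
E
```

```text
pics
{'t': 0.0, 'q': array([ 1.16558377e+00,  1.31136498e-01,  1.48926097e+00, -6.01158709e-06,
        1.52300503e+00, -8.53751473e-02]), 'dq': array([-2.43455456e-04, -6.30674137e-04, -7.62092316e-04, -4.39679836e-04,
        8.12125381e-04, -3.94661866e-05]), 'joint_torque': array([ 1.33813592e-03, -5.59848154e+01, -4.91754806e+01,  7.69465906e-02,
        3.54085502e-02, -1.44261953e-04]), 'tool_pos': array([0.18839677, 0.56907634, 0.22561223]), 'orientation': array([-1.55794316,  0.2514083 , -0.25072453]), 'force': array([-0.28588458,  0.68801084, -0.1031167 ]), 'wrist_torque': array([ 0.04740132, -0.0015355 , -0.03182875]), 'opening': 0.09260980760950298}
0.008
top {'fx': 458.836067917526, 'fy': 458.836067917526, 'cx': 280.12736063325167, 'cy': 201.5983572492605, 'k1': -0.005220554830234843, 'rvec': array([ 2.10682658, -2.14848215,  0.18648055]), 'tvec': array([0.00391183, 0.52784432, 1.34836081])}
side {'fx': 412.95896387972664, 'fy': 412.95896387972664, 'cx': 281.7930941335746, 'cy': 210.03597945359272, 'k1': 0.0211616833378242, 'rvec': array([ 0.05991884, -2.83788407,  1.34350322]), 'tvec': array([0.51953366, 0.07827828, 1.05001393])}
wrist {'fx': 292.2675049037297, 'fy': 292.2675049037297, 'cx': 277.0739034376563, 'cy': 212.4049535358188, 'k1': 0.015221703141422991, 'rvec': array([-2.36745492, -1.71042363, -0.22310059]), 'tvec': array([-0.60067427, -0.03024515,  0.38987434])}
```

View pics/top0.png

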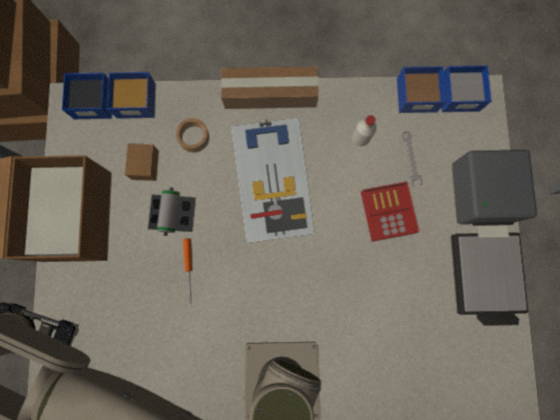

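View pics/side0.png

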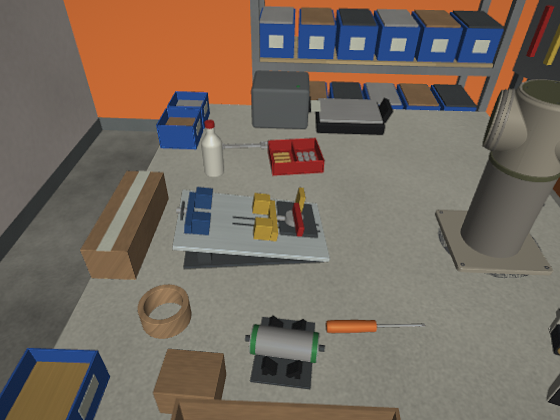

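View pics/wrist0.png

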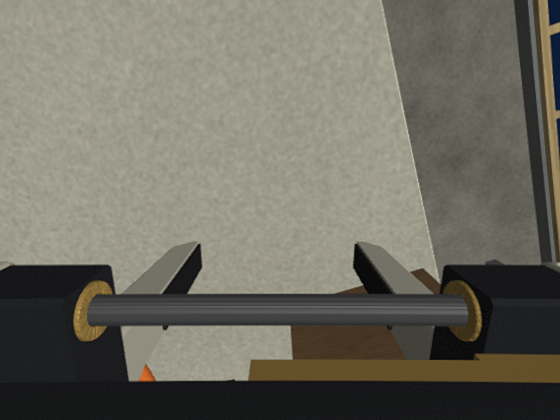

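```bash
cat > h.py <<'E'
import numpy as np, cv2
from scipy.spatial.transform import Rotation as R
from plant import monitor, optics, robot
def cam(n,save=None):
    c=optics.read_camera(n)
    if save: cv2.imwrite(f"pics/{save}.png",c["image"])
    return c
def ray(c,uv):
    d=np.array([(uv[0]-c["cx"])/c["fx"],(uv[1]-c["cy"])/c["fy"]]); s=d.copy()
    for _ in range(10): s=d/(1+c["k1"]*(s@s))
    M=R.from_rotvec(c["rvec"]).as_matrix()
    return -M.T@c["tvec"], M.T@np.array([s[0],s[1],1])
def onplane(c,uv,p0,n=(0,0,1)):
    o,d=ray(c,uv); n=np.array(n,float); return o+d*(n@(np.array(p0)-o))/(n@d)
def onz(c,uv,z): return onplane(c,uv,(0,0,z))
def two(c1,uv1,c2,uv2):
    o1,d1=ray(c1,uv1);o2,d2=ray(c2,uv2)
    A=np.c_[d1,-d2]; s=np.linalg.lstsq(A,o2-o1,rcond=None)[0]
    a=o1+s[0]*d1;b=o2+s[1]*d2; return (a+b)/2,np.linalg.norm(a-b)
def proj(c,p):
    M=R.from_rotvec(c["rvec"]).as_matrix(); q=M@np.array(p)+c["tvec"]; s=q[:2]/q[2]; s=s*(1+c["k1"]*(s@s))
    return s*[c["fx"],c["fy"]]+[c["cx"],c["cy"]]
def hsv(c): return cv2.cvtColor(c["image"],cv2.COLOR_BGR2HSV)
def blobs(m,amin=15):
    m=m.astype(np.uint8); n,l,s,ce=cv2.connectedComponentsWithStats(m)
    return [(s[i,4],ce[i].round(2),s[i,:4],l==i) for i in range(1,n) if s[i,4]>=amin]
E
python3 - <<'E'
from h import *
for n in ["top","side"]:
    c=cam(n); H=hsv(c); h,s,v=cv2.split(H)
    for nm,m in dict(green=(h>50)&(h<85)&(s>100),yellow=(h>20)&(h<32)&(s>150)&(v>60),red=((h<5)|(h>174))&(s>150)&(v>60),blue=(h>100)&(h<125)&(s>90)).items():
        for b in blobs(m): print(n,nm,b[0],b[1],b[2])
    im=c["image"]
    r=(230,110,100,140) if n=="top" else (165,170,175,110)
    cr=im[r[1]:r[1]+r[3],r[0]:r[0]+r[2]]
    cv2.imwrite(f"pics/{n}z.png",cv2.resize(cr,None,fx=4,fy=4,interpolation=cv2.INTER_CUBIC))
s=monitor.read_state(); print(R.from_rotvec(s["orientation"]).as_matrix().round(3))
E
```

```text
top green 24 [168.88 191.79] [163 191  15   3]
top green 41 [165.   228.54] [157 227  18   4]
top yellow 275 [273.21 189.66] [253 178  42  21]
top yellow 40 [297.88 216.2 ] [291 214  15   5]
top red 49 [370.   119.73] [367 116   7   9]
top red 1499 [389.5 211.2] [362 183  56  58]
top red 88 [266.31 213.69] [252 211  30   7]
top blue 1850 [442.51  88.01] [397  66  94  46]
top blue 1871 [106.08  94.53] [62 72 92 47]
top blue 374 [266.65 134.31] [247 126  41  21]
side green 137 [253.41 339.02] [250 325   9  29]
side green 138 [314.17 347.54] [311 332   7  31]
side yellow 256 [552.91  48.12] [543  25  17  40]
side yellow 122 [300.6 197.6] [296 188   9  23]
side yellow 906 [264.82 217.86] [253 193  25  48]
side red 426 [539.7  30.7] [527   5  27  52]
side red 65 [208.98 123.78] [205 120   9   9]
side red 1311 [294.82 156.56] [268 138  56  37]
side red 231 [297.91 219.53] [293 203  11  33]
side blue 993 [277.1   39.42] [259   9  36  49]
side blue 6149 [398.32  41.37] [298   9 206  54]
side blue 51 [330.88  91.37] [327  83   7  15]
side blue 84 [364.37  92.42] [359  84  11  16]
side blue 566 [428.19 103.14] [391  85  86  26]
side blue 1917 [182.12 121.85] [156  91  54  58]
side blue 995 [198.39 211.73] [184 187  29  48]
side blue 2883 [ 56.63 377.22] [  0 348 110  72]
[[ 0.949 -0.     0.314]
 [-0.314 -0.001  0.949]
 [-0.    -1.    -0.001]]
```

View pics/topz.png

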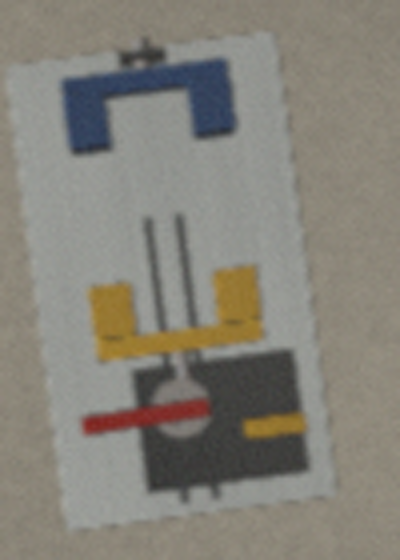

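View pics/sidez.png

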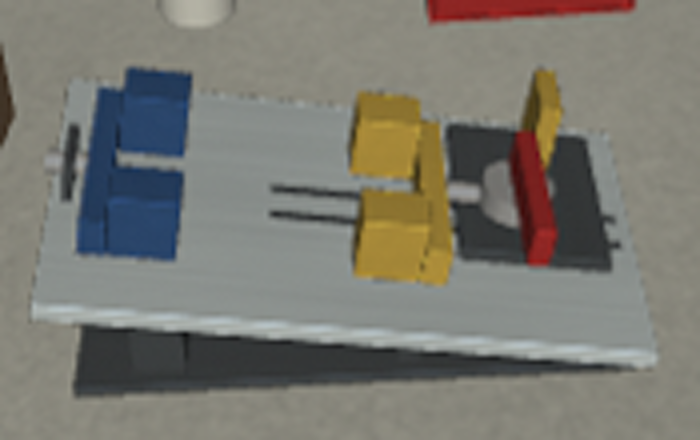

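```bash
cat > fit.py <<'E'
from h import *
from scipy.optimize import least_squares
def deckR(yaw): return R.from_euler("z",yaw).as_matrix()@R.from_euler("y",-np.deg2rad(10)).as_matrix()
c=cam("top"); sd=cam("side")
# deck corners: top from zoomed view, refine with cornerSubPix
g=cv2.cvtColor(c["image"],cv2.COLOR_BGR2GRAY)
k=np.array([[232,126.2],[298,117.5],[313.7,233],[247,242]],np.float32).reshape(-1,1,2)
k=cv2.cornerSubPix(g,k,(4,4),(-1,-1),(3,50,.01)).reshape(-1,2); print(k)
gs=cv2.cvtColor(sd["image"],cv2.COLOR_BGR2GRAY)
ks=np.array([[165+35/4,170+308/4],[165+655/4,170+352/4],[165+600/4,170+133/4],[165+72/4,170+80/4]],np.float32)
print(ks)
D=np.array([[.15,.105,0],[.15,-.105,0],[-.21,-.105,0],[-.21,.105,0]])
Ds=np.array([[.15,.105,0],[-.21,.105,0],[-.21,-.105,0],[.15,-.105,0]])
def res(p,full=False,side=True):
    M=deckR(p[2]); o=np.array([p[0],p[1],.055]); r=[]
    for d,u in zip(D,k): r+=list(proj(c,o+M@d)-u)
    if side:
        for d,u in zip(Ds,ks): r+=list(proj(sd,o+M@d)-u)
    return np.array(r)
for side in (False,True):
    f=least_squares(res,[.55,0,0],kwargs=dict(side=side)); print(f.x, f.fun.round(1))
p=f.x; M=deckR(p[2]); o=np.array([p[0],p[1],.055]); np.savez("deck.npz",M=M,o=o,yaw=p[2])
def deckpt(c,uv,z): return M.T@(onplane(c,uv,o+M[:,2]*z,M[:,2])-o)*1000
# features
h,s,v=cv2.split(hsv(c))
for nm,m,z in (("yellow",(h>20)&(h<32)&(s>150)&(v>60),.045),("red",((h<5)|(h>174))&(s>150)&(v>60),.064),("blue",(h>100)&(h<125)&(s>90),.045)):
    for b in blobs(m):
        x,y,w,hh=b[2]
        if not(240<b[1][0]<305): continue
        ct=cv2.minAreaRect(cv2.findContours(b[3].astype(np.uint8),0,2)[0][0])
        print(nm,b[0],ct,deckpt(c,b[1],z).round(1),[deckpt(c,q,z).round(1)[:2] for q in cv2.boxPoints(ct)])
Z=lambda x,y:(230+x/4,110+y/4)
for nm,q,z in (("stopface L",Z(90,150),.045),("stopface R",Z(215,132),.045),("padface L",Z(110,287),.045),("padface R",Z(235,268),.045),("tab top c",Z(275,427),.062),("cam hub",Z(183,408),.036),("lever end",Z(85,425),.064),("lever inner",Z(208,407),.064)):
    print(nm,deckpt(c,q,z).round(1))
# roller
h2=cv2.split(hsv(sd))
for nm,cc in (("top",c),("side",sd)):
    h,s,v=cv2.split(hsv(cc)); bs=blobs((h>50)&(h<85)&(s>100)); print(nm,[b[1] for b in bs])
    P=[onz(cc,b[1],.069 if nm=="top" else .055) for b in bs]; print(P,(P[0]+P[1])/2,np.linalg.norm(P[0]-P[1]))
E
python3 fit.py
python3 - <<'E'
import cv2
im=cv2.imread("pics/top0.png");cv2.imwrite("pics/tr.png",cv2.resize(im[175:245,140:205],None,fx=8,fy=8,interpolation=2))
im=cv2.imread("pics/side0.png");cv2.imwrite("pics/sr.png",cv2.resize(im[310:390,235:335],None,fx=6,fy=6,interpolation=2))
E
```

```text
[[233.29893 125.28798]
 [297.08905 117.4997 ]
 [312.5517  233.52928]
 [247.02843 241.71504]]
[[173.75 247.  ]
 [328.75 258.  ]
 [315.   203.25]
 [183.   190.  ]]
[0.62597796 0.01862818 0.10668995] [-2.2  0.   2.1 -0.5  1.3 -0.  -1.3  0.4]
[0.62316012 0.01906308 0.11568079] [-2.7  1.2  1.5  0.1  1.7  0.5 -0.8  1.6 -2.5 -0.9  0.4  0.3  1.2 -0.4
 -1.5 -1. ]
yellow 270 ((273.62445068359375, 188.15159606933594), (16.9366397857666, 39.95001220703125), 83.0887680053711) [-59.8   1.8  45. ] [array([-29.8,  59. ]), array([-31.2, -59.3]), array([-81.4, -58.7]), array([-79.9,  59.6])]
yellow 40 ((298.40997314453125, 215.8699951171875), (3.535533905029297, 13.293608665466309), 81.8698959350586) [-146.9  -60.1   45. ] [array([-141.7,  -41.9]), array([-141.4,  -81.4]), array([-151.9,  -81.5]), array([-152.2,  -42. ])]
red 87 ((266.3599853515625, 213.51995849609375), (3.3941125869750977, 29.415645599365234), 81.8698959350586) [-127.3   31.9   64. ] [array([-122.2,   74.2]), array([-121.5,  -11.6]), array([-131.4,  -11.7]), array([-132.1,   74.1])]
blue 372 ((266.634765625, 135.69979858398438), (16.382963180541992, 39.79335403442383), 82.56858825683594) [105.5  -0.2  45. ] [array([125.5,  58.8]), array([125.4, -59.1]), array([ 76.8, -58.9]), array([77., 59.])]
stopface L [72.  46.2 45. ]
stopface R [ 73.1 -47.4  45. ]
padface L [-30.5  45.   45. ]
padface R [-28.8 -48.6  45. ]
tab top c [-148.9  -61.4   62. ]
cam hub [-126.6    3.3   36. ]
lever end [-128.8   76.    64. ]
lever inner [-127.8  -14.7   64. ]
top [array([169.37, 191.78]), array([165.13, 228.58])]
[array([0.56048387, 0.32598475, 0.069     ]), array([0.44940831, 0.33598128, 0.069     ])] [0.50494609 0.33098301 0.069     ] 0.1115244833684041
side [array([253.41, 339.02]), array([314.17, 347.54])]
[array([0.56059305, 0.34628808, 0.055     ]), array([0.44983597, 0.3587673 , 0.055     ])] [0.50521451 0.35252769 0.055     ] 0.11145788707564494
```

View pics/tr.png

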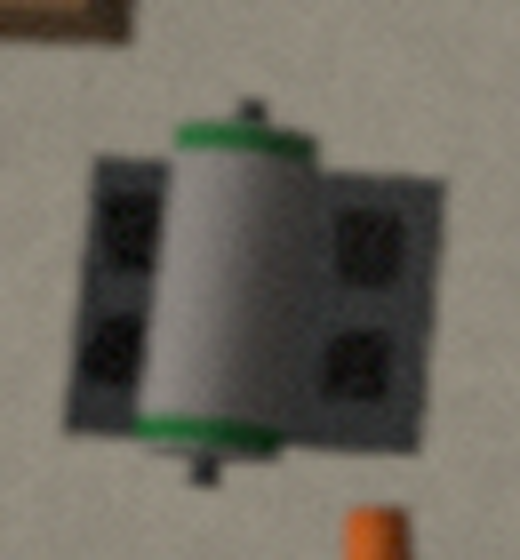

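View pics/sr.png

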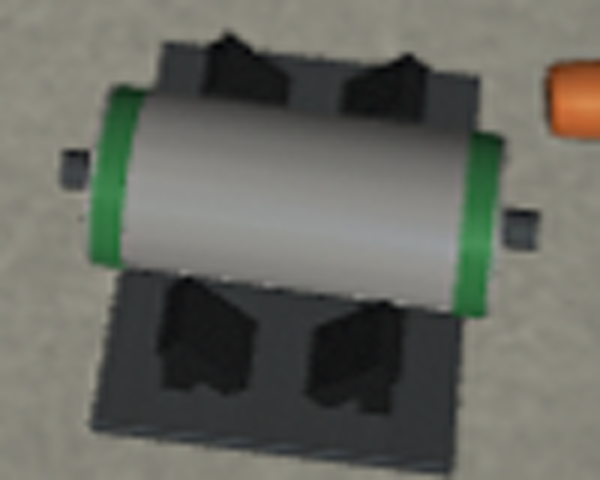

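```bash
python3 - <<'E'
from h import *
c=cam("top");s=cam("side")
A=two(c,(171.5,188.5),s,(247.5,338)); B=two(c,(165.6,234),s,(321.7,348.3)); print(A,B)
for cc,a,b in((c,(171.5,188.5),(165.6,234)),(s,(247.5,338),(321.7,348.3))): 
    a=onz(cc,a,.042);b=onz(cc,b,.042); print(a,b,(a+b)/2,np.arctan2(*(a-b)[[1,0]]),np.linalg.norm(a-b))
d=np.load("deck.npz"); print(d["o"],d["yaw"])
# tray-side: silhouettes extents of shell in top
E
```

```text
(array([0.57613456, 0.32894277, 0.0319002 ]), np.float64(0.004368833374676313)) (array([0.43568882, 0.34412675, 0.03125667]), np.float64(0.00365537040217464))
[0.57619541 0.32633091 0.042     ] [0.43627158 0.34100923 0.042     ] [0.5062335  0.33367007 0.042     ] -0.10451991075906805 0.14069162150658976
[0.57292542 0.3360994  0.042     ] [0.43501202 0.35142679 0.042     ] [0.50396872 0.3437631  0.042     ] -0.11068353149550407 0.13876251450197147
[0.62316012 0.01906308 0.055     ] 0.11568079383807077
```

```bash
python3 - <<'E'
from h import *
c=cam("top");s=cam("side")
t=[(97,158),(443,180),(418,450),(65,430)]; P=[onz(c,(140+x/8,175+y/8),.008) for x,y in t]; print(np.round(P,4),np.mean(P,0))
t=[(165,42),(480,75),(452,462),(95,420)]; P=[onz(s,(235+x/6,310+y/6),.008) for x,y in t]; print(np.round(P,4),np.mean(P,0))
print(ray(s,(280,210))[0],ray(c,(280,210))[0])
E
```

```text
[[0.5646 0.395  0.008 ]
 [0.5531 0.259  0.008 ]
 [0.447  0.2672 0.008 ]
 [0.4575 0.4042 0.008 ]] [0.50555468 0.33136751 0.008     ]
[[0.5505 0.2633 0.008 ]
 [0.4428 0.2717 0.008 ]
 [0.4549 0.4078 0.008 ]
 [0.5618 0.3994 0.008 ]] [0.50253306 0.33551309 0.008     ]
[0.50355121 0.78045476 0.71826076] [ 0.28203492 -0.0071359   1.42025251]
```

```bash
cat >> h.py <<'E'
def tilt(yaw,pitch=0.0):
    """tool R: y=-normal of a surface pitched up along yaw dir by pitch, z along uphill"""
    M=R.from_euler("z",yaw).as_matrix()@R.from_euler("y",-pitch).as_matrix()
    z=M[:,0]; y=-M[:,2]; x=np.cross(y,z); return np.c_[x,y,z]
def go(pos,Rt):
    s=monitor.read_state(); T=R.from_rotvec(s["orientation"]).as_matrix()
    print("shift(tool now) mm",(T.T@(np.array(pos)-s["tool_pos"])*1000).round(1),"turn",R.from_matrix(T.T@Rt).as_rotvec().round(4),"shift(after turn)",(Rt.T@(np.array(pos)-s["tool_pos"])*1000).round(1))
E
python3 -c "
from h import *
go((.506,.336,.16),tilt(1.4635))"
```

```text
shift(tool now) mm [ 374.7   66.6 -122. ] turn [ 0.     -0.2125  0.    ] shift(after turn) [ 340.6   66.6 -198.2]
```

```bash
python3 -m inch '[[[46.8,8,-15,0,0,0],[46.8,8,-15,0,0,0],[46.8,8,-15,0,0,0],[46.8,8,-15,0,0,0],[46.8,8,-15,0,0,0],[46.8,8,-15,0,0,0],[46.8,8,-16,0,-0.106,0],[46.8,8,-16,0,-0.106,0]]]' 93
python3 - <<'E'
from h import *
go((.506,.336,.16),tilt(1.4635))
c=cam("wrist","w1")
E
```

```text
t: 1.55
tool_pos: [0.5098, 0.3393, 0.1626]
orientation: [-1.569, 0.082, -0.082]
force: [1.1, 0.5, 0.1]
opening: 0.0928
shift(tool now) mm [-3.5  2.6 -3.7] turn [-0.0003  0.0028  0.0003] shift(after turn) [-3.5  2.6 -3.7]
```

View pics/w1.png

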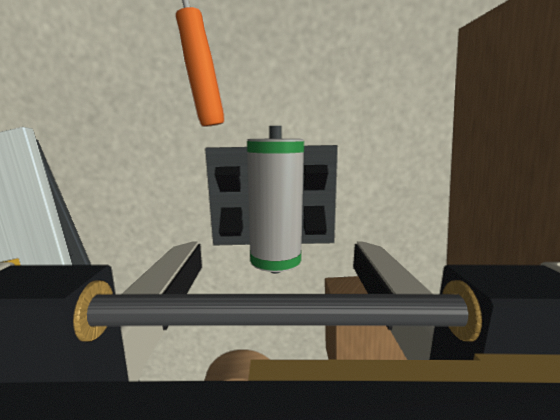

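```bash
python3 - <<'E'
from h import *
c=cam("wrist"); h,s,v=cv2.split(hsv(c))
P=[]
for b in blobs((h>50)&(h<85)&(s>100)): print(b[0],b[1],b[2])
m=(v>105)&(s<40)
for y in (170,200,230):
    xs=[x for x in range(240,315) if 1]; r=c["image"][y,235:315].astype(int).sum(1); print(y,r[::2])
for uv in ((275.5,125),(275.5,131),(275.5,146),(275.5,264),(275.5,272)): print(uv,onz(c,uv,.042),onz(c,uv,.069))
E
```

```text
642 [279.59 141.19] [251 136  58  12]
451 [278.52 259.31] [254 250  51  16]
170 [ 57  47  50  61 110 182 182 182 179 194 207 218 227 238 243 272 291 309
 319 348 359 384 409 423 431 439 470 491 511 517 513 506 501 503 496 483
 296  30  38  38]
200 [177 183 179 190 183 182 183 179 180 190 207 211 223 237 254 274 294 318
 328 349 362 396 410 414 431 450 474 499 502 504 499 489 486 503 491 438
 184 188 187 190]
230 [ 58  39  39  50  46 184 181 180 180 184 206 216 216 238 255 275 302 325
 334 357 372 396 410 418 428 451 486 487 487 492 487 489 500 495 475 309
 173  79  57  65]
(275.5, 125) [0.43540566 0.34306836 0.042     ] [0.43614048 0.34318497 0.069     ]
(275.5, 131) [0.44061053 0.34253101 0.042     ] [0.4408381  0.34269998 0.069     ]
(275.5, 146) [0.45387127 0.34116205 0.042     ] [0.45280651 0.34146444 0.069     ]
(275.5, 264) [0.57189679 0.32898238 0.042     ] [0.55932976 0.33047174 0.069     ]
(275.5, 272) [0.58087396 0.32805627 0.042     ] [0.56743206 0.32963589 0.069     ]
```

```bash
python3 - <<'E'
from h import *
c=cam("wrist")
a,b=onz(c,(280,141),.042),onz(c,(279.3,259),.042); print(a,b,np.arctan2(*(a-b)[[1,0]]))
t=(.506-a[0])/(b[0]-a[0]); y=a[1]+t*(b[1]-a[1]); print(y)
go((.506,y,.031),tilt(np.pi/2-np.arctan((a-b)[1]/(b-a)[0])))
E
```

```text
[0.44741588 0.34801115 0.042     ] [0.56426762 0.33478812 0.042     ] 3.0289111941458784
0.34138172742257394
shift(tool now) mm [ -4.2 130.8   2.5] turn [ 0.0008  0.0014 -0.0008] shift(after turn) [ -4.3 130.8   2.3]
```

```bash
python3 -m inch '[[[-4,20,1,0,0,0],[0,22,0,0,0,0],[0,24,0,0,0,0],[0,24,0,0,0,0],[0,22,0,0,0,0],[0,14,0,0,0,0],[0,5,0,0,0,0],[0,0,0,0,0,0]]]' 93
python3 -m inch '[[[0,0,0,0,0,0],[0,0,0,0,0,0]]]' 57 20
python3 - <<'E'
from h import *
s=monitor.read_state();print(s["tool_pos"],s["force"],s["opening"]); c=cam("wrist","w2")
E
```

```text
t: 2.7
tool_pos: [0.5045, 0.3422, 0.0317]
orientation: [-1.569, 0.084, -0.084]
force: [-0.2, -0.5, 0.2]
opening: 0.0928
t: 2.95
tool_pos: [0.5054, 0.3421, 0.0326]
orientation: [-1.568, 0.084, -0.086]
force: [0.6, -0.7, 1.1]
opening: 0.0773
[0.50540915 0.34214488 0.03259363] [ 0.60391456 -0.71648222  1.13348353] 0.07729639929025264
```

View pics/w2.png

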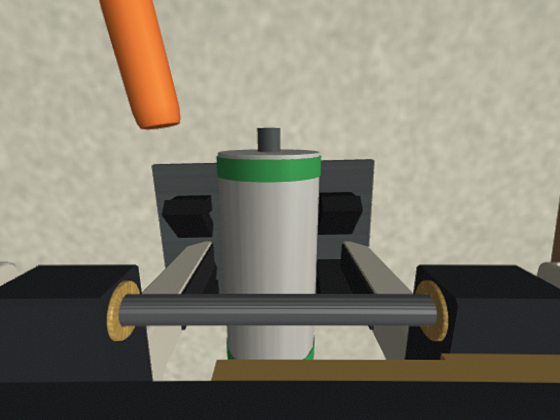

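```bash
python3 -m inch '[[[0.5,0.5,-4.2,0,0,0],[0,0,0,0,0,0],[0,0,0,0,0,0],[0,0,0,0,0,0]]]' 50 25
python3 -m inch '[[[0,0,0,0,0,0],[0,0,0,0,0,0]]]'

```

```text
t: 3.5
tool_pos: [0.5048, 0.3374, 0.0312]
orientation: [-1.569, 0.085, -0.085]
force: [0.4, -1.3, 0.1]
opening: 0.0533
t: 3.75
tool_pos: [0.5049, 0.3374, 0.0311]
orientation: [-1.569, 0.085, -0.085]
force: [0.2, -3.1, 0.7]
opening: 0.0534
```

```bash
python3 -m inch '[[[0,-4,0,0,0,0],[0,-10,0,0,0,0],[0,-25,0,0,0,0],[0,-35,0,0,0,0],[0,-40,0,0,0,0],[0,-40,0,0,0,0],[0,-20,0,0,0,0],[0,0,0,0,0,0]]]' 50 40
python3 -m inch '[[[0,0,0,0,0.169,0],[0,0,0,0,0.169,0],[0,0,0,0,0.169,0],[0,0,0,0,0.169,0],[0,0,0,0,0.169,0],[0,0,0,0,0.169,0],[0,0,0,0,0.169,0],[0,0,0,0,0.169,0]]]'
python3 - <<'E'
from h import *
c=cam("wrist","w3");t=cam("top","t3");s=cam("side","s3")
d=np.load("deck.npz");o=d["o"];yaw=.111
M=R.from_euler("z",yaw).as_matrix()@R.from_euler("y",-np.deg2rad(10)).as_matrix()
np.savez("deck.npz",o=o,M=M,yaw=yaw)
go(o+M@[.010,0,.016+.060],tilt(yaw,np.deg2rad(10)))
E
```

```text
t: 4.75
tool_pos: [0.5056, 0.3382, 0.2068]
orientation: [-1.567, 0.082, -0.087]
force: [0.6, -0.3, -6.1]
opening: 0.0529
t: 5.75
tool_pos: [0.5035, 0.3369, 0.2019]
orientation: [-1.262, 1.133, -1.131]
force: [-0.3, -0.2, -6.2]
opening: 0.0534
shift(tool now) mm [329.4  71.2  79.4] turn [0.1781 0.0031 0.0012] shift(after turn) [329.3  83.8  66.6]
```

View pics/w3.png

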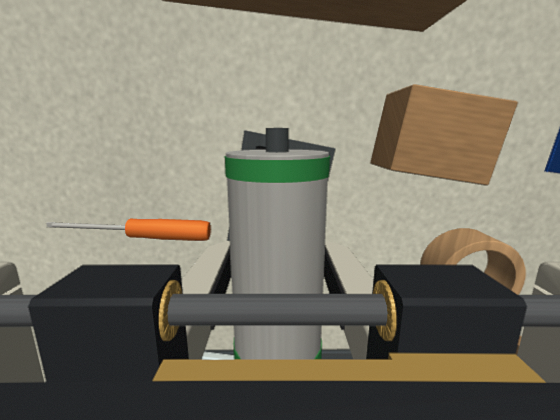

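```bash
python3 -m inch '[[[42,0,10,0,0,0],[42,0,10,0,0,0],[42,2,10,0,0,0],[42,4,10,0,0,0],[42,4,10,0,0,0],[42,10,10,0,0,0],[42,15,10,0.089,0,0],[35,15,5,0.089,0,0]]]'
python3 -m inch '[[[0,0,0,0,0,0],[0,0,0,0,0,0]]]'
python3 - <<'E'
from h import *
c=cam("wrist","w4");t=cam("top","t4");s=cam("side","s4")
d=np.load("deck.npz");o=d["o"];M=d["M"]; T=monitor.read_state()
print((M.T@(T["tool_pos"]-o))*1000)
go(o+M@[.010,0,.016+.060],tilt(float(d["yaw"]),np.deg2rad(10)))
a=cv2.resize(t["image"][100:260,200:340],None,fx=3,fy=3,interpolation=2);b=cv2.resize(s["image"][150:290,150:350],None,fx=2,fy=2,interpolation=2)
q=np.zeros((480,820,3),np.uint8); q[:,:420]=a; q[:280,420:820]=b; cv2.imwrite("pics/c4.png",q[:,:800])
E
```

```text
t: 6.9
tool_pos: [0.6171, 0.0174, 0.1539]
orientation: [-1.123, 0.999, -1.198]
force: [0.3, -0.0, -5.7]
opening: 0.0533
t: 7.15
tool_pos: [0.6165, 0.0194, 0.1551]
orientation: [-1.123, 1.003, -1.198]
force: [0.4, 0.5, -4.6]
opening: 0.0534
[ 12.28387881   1.72576986 100.71686834]
shift(tool now) mm [ 1.7 24.7 -2.4] turn [-0.004   0.0024 -0.0003] shift(after turn) [ 1.7 24.7 -2.3]
```

View pics/c4.png

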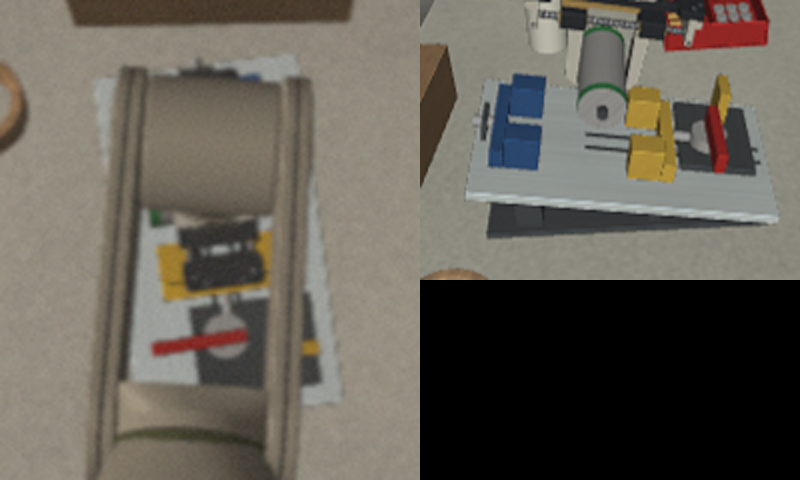

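View pics/w4.png

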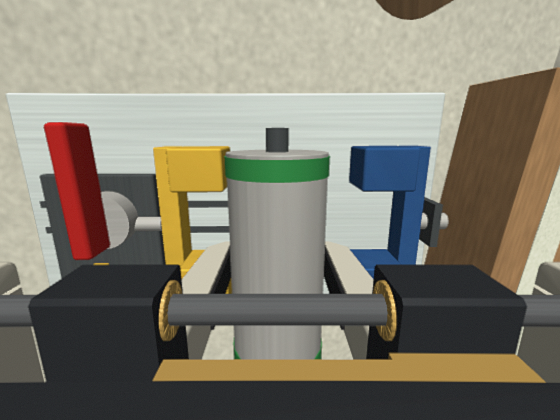

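```bash
python3 - <<'E'
from h import *
c=cam("wrist")
d=np.load("deck.npz");o=d["o"];M=d["M"]
f=lambda uv,z:(M.T@(onplane(c,uv,o+M[:,2]*z,M[:,2])-o)*1000).round(1)
for uv in ((229,148),(229,190),(170,190),(165,148),(351,150),(351,190),(428,148),(412,190)): print(uv,f(uv,.045))
for uv in ((443,94),(10,94)): print(uv,f(uv,0))
for uv in ((50,123),(86,123),(75,258),(107,250)): print("lever",uv,f(uv,.064))
h,s,v=cv2.split(hsv(c))
for b in blobs((h>50)&(h<85)&(s>100)): print(b[0],b[1],b[2])
E
```

```text
(229, 148) [-21.3  65.   45. ]
(229, 190) [-22.6  34.6  45. ]
(170, 190) [-66.   34.5  45. ]
(165, 148) [-66.7  64.8  45. ]
(351, 150) [65.8 63.7 45. ]
(351, 190) [67.8 34.7 45. ]
(428, 148) [120.5  65.1  45. ]
(412, 190) [112.9  34.8  45. ]
(443, 94) [149.5 106.5  -0. ]
(10, 94) [-204.   104.8    0. ]
lever (50, 123) [-130.    80.6   64. ]
lever (86, 123) [-107.7   80.8   64. ]
lever (75, 258) [-130.7  -11.2   64. ]
lever (107, 250) [-107.3   -5.2   64. ]
2236 [276.52 169.74] [224 156 105  27]
28 [235.93 354.71] [234 349   6  10]
34 [318.41 354.85] [315 349   6  10]
```

```bash
python3 - <<'E'
import cv2
im=cv2.imread("pics/w4.png");cv2.imwrite("pics/w4z.png",cv2.resize(im[100:300,140:460],None,fx=2.5,fy=2.5,interpolation=2))
E
```

```text
(no output)
```

View pics/w4z.png

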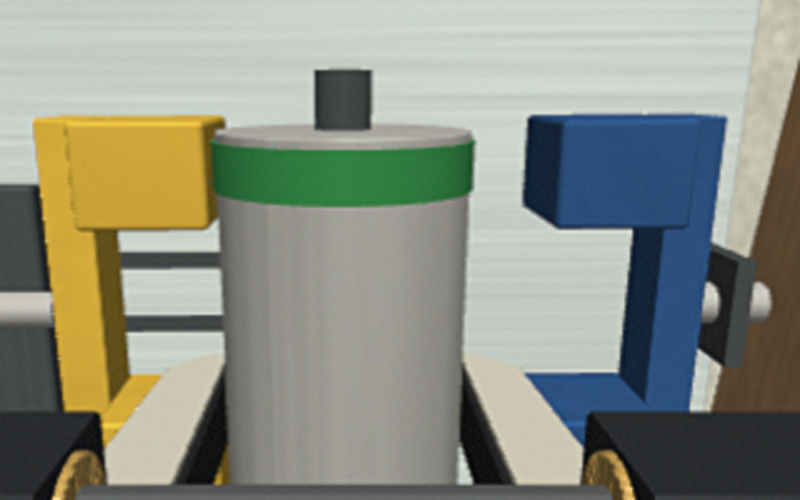

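```bash
python3 -m inch '[[[1,15,-1,0,0,0],[1,20,0,0,0,0],[0,20,0,0,0,0],[0,14,0,0,0,0],[0,6,0,0,0,0],[0,2,0,0,0,0],[0,0,0,0,0,0]]]'
python3 - <<'E'
from h import *
d=np.load("deck.npz");o=d["o"];M=d["M"]; T=monitor.read_state()
print((M.T@(T["tool_pos"]-o))*1000, M.T@T["force"])
E
```

```text
t: 8.22
tool_pos: [0.6297, 0.0185, 0.0817]
orientation: [-1.122, 1.003, -1.199]
force: [-13.6, 0.1, 12.2]
opening: 0.0532
[10.97352657 -1.26331646 25.13418626] [-11.1492158    1.59551385  14.39268237]
```

```bash
python3 -m inch '[[[0,-1,0,0,0,0],[0,0,0,0,0,0]]]'; python3 - <<'E'
from h import *
c=cam("wrist","w5");s=cam("side","s5")
d=np.load("deck.npz");o=d["o"];M=d["M"]; T=monitor.read_state()
print((M.T@(T["tool_pos"]-o))*1000, M.T@T["force"],T["wrist_torque"])
cv2.imwrite("pics/s5z.png",cv2.resize(s["image"][150:290,150:350],None,fx=4,fy=4,interpolation=2))
E
```

```text
t: 8.48
tool_pos: [0.6301, 0.0185, 0.0818]
orientation: [-1.121, 1.002, -1.2]
force: [-6.9, 0.4, 4.7]
opening: 0.0532
[11.42044802 -1.36680718 25.17804268] [-5.22273063  0.23781019  6.33537943] [-0.07750606  1.20287078 -0.01516328]
```

View pics/s5z.png

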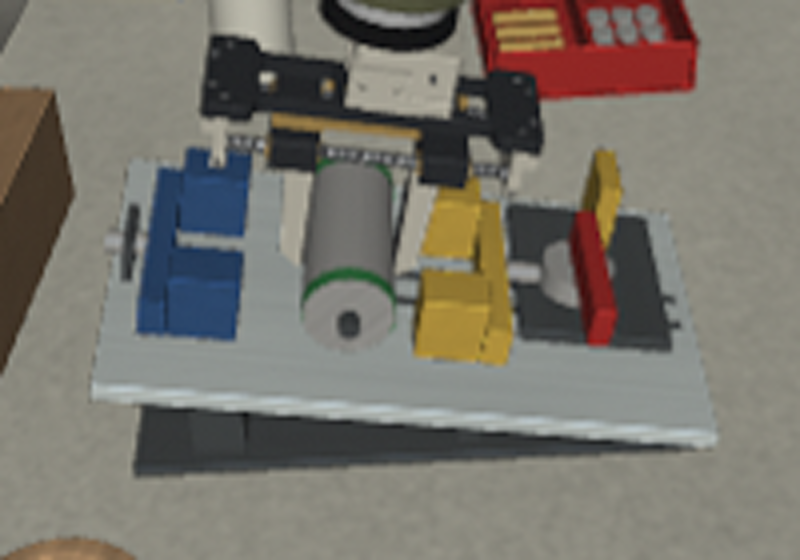

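View pics/w5.png

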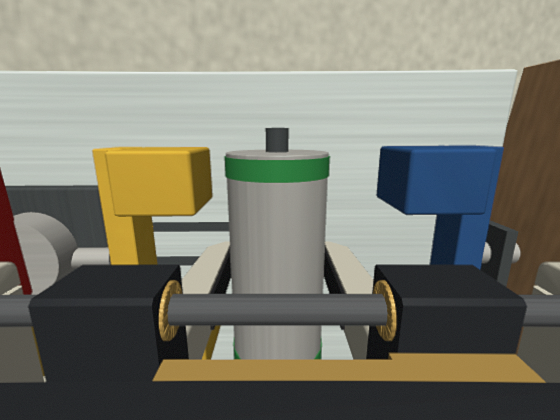

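```bash
python3 - <<'E'
from h import *
s=cam("side");c=cam("wrist")
d=np.load("deck.npz");o=d["o"];M=d["M"]
f=lambda c,uv,y:(M.T@(onplane(c,uv,o+M[:,1]*y,M[:,1])-o)*1000).round(1)
print(f(s,(150+348/4-.4,150+324/4-.4),.075), "bottom",f(s,(150+345/4-.4,150+350/4-.4),.063))
print("pad near cheek: top/bottom of face edge", f(s,(150+417/4-.4,150+298/4-.4),.063),f(s,(150+414/4-.4,150+355/4-.4),.063))
print("blue near cheek top/bottom",f(s,(150+240/4-.4,150+280/4-.4),.063),f(s,(150+236/4-.4,150+338/4-.4),.063))
E
```

```text
[11.2 75.  34.8] bottom [ 9.3 63.   3.6]
pad near cheek: top/bottom of face edge [-26.2  63.   48.4] [-31.   63.    4.4]
blue near cheek top/bottom [73.2 63.  49.6] [72.  63.   5.6]
```

```bash
cat > st.py <<'E'
from h import *
d=np.load("deck.npz");o=d["o"];M=d["M"]; T=monitor.read_state()
print("deck TCP mm",((M.T@(T["tool_pos"]-o))*1000).round(2),"F deck", (M.T@T["force"]).round(2),"open",round(T["opening"]*1000,1),"t",T["t"])
E
python3 -m inch '[[[0,-1,-2,0,0,0],[0,0,-2,0,0,0],[0,0,-2,0,0,0],[0,0,0,0,0,0]]]'; python3 st.py
```

```text
t: 9.18
tool_pos: [0.6237, 0.0178, 0.0807]
orientation: [-1.121, 1.003, -1.2]
force: [-0.4, -0.1, -2.1]
opening: 0.0533
deck TCP mm [ 4.8  -1.34 25.21] F deck [-0.73 -0.07 -1.96] open 53.3 t 9.175
```

```bash
python3 -m inch '[[[0,0,-2,0,0,0],[0,0,-1.5,0,0,0],[0,0,0,0,0,0]]]'; python3 st.py; python3 -m inch '[[[0,0,-1,0,0,0],[0,0,0,0,0,0]]]'; python3 st.py;python3 -m inch '[[[0,0,-1,0,0,0],[0,0,0,0,0,0]]]'; python3 st.py
```

```text
t: 9.55
tool_pos: [0.6202, 0.0174, 0.0801]
orientation: [-1.121, 1.003, -1.2]
force: [0.2, -0.3, -2.1]
opening: 0.0531
deck TCP mm [ 1.27 -1.3  25.24] F deck [-0.16 -0.33 -2.12] open 53.1 t 9.55
t: 9.8
tool_pos: [0.6193, 0.0173, 0.0799]
orientation: [-1.121, 1.003, -1.2]
force: [1.1, 0.6, -1.6]
opening: 0.0529
deck TCP mm [ 0.37 -1.31 25.22] F deck [ 0.86  0.46 -1.79] open 52.9 t 9.8
t: 10.05
tool_pos: [0.6183, 0.0172, 0.0797]
orientation: [-1.121, 1.003, -1.2]
force: [1.2, -0.6, -1.0]
opening: 0.0536
deck TCP mm [-0.64 -1.34 25.22] F deck [ 0.91 -0.68 -1.14] open 53.6 t 10.05
```

```bash
python3 -m inch '[[[0,0,-1,0,0,0],[0,0,0,0,0,0]]]'; python3 st.py;python3 -m inch '[[[0,0,-1,0,0,0],[0,0,0,0,0,0]]]'; python3 st.py; python3 -c "
from h import *
c=cam('wrist','w6')"
```

```text
t: 10.3
tool_pos: [0.6173, 0.0171, 0.0796]
orientation: [-1.121, 1.003, -1.2]
force: [0.9, 0.4, -0.7]
opening: 0.0533
deck TCP mm [-1.66 -1.34 25.23] F deck [ 0.85  0.33 -0.87] open 53.3 t 10.3
t: 10.55
tool_pos: [0.6168, 0.0171, 0.0795]
orientation: [-1.12, 1.002, -1.2]
force: [4.7, 0.8, -3.5]
opening: 0.0533
deck TCP mm [-2.16 -1.28 25.24] F deck [ 4.05  0.27 -4.24] open 53.3 t 10.55
```

View pics/w6.png

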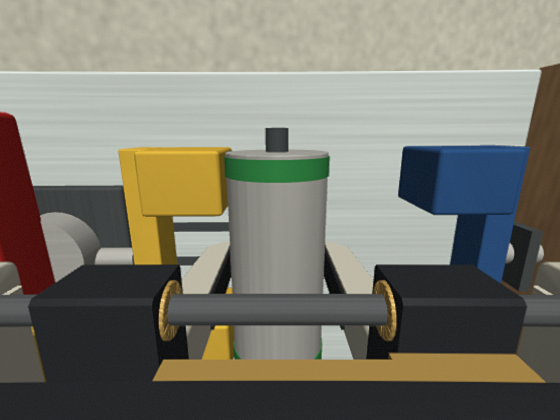

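```bash
python3 -m inch '[[[0,0.6,0,0,0,0],[0,0,0,0,0,0]]]'; python3 st.py; python3 -m inch '[[[0,0,0.3,0,0,0],[0,0,0,0,0,0]]]' 58 ; python3 st.py
```

```text
t: 10.85
tool_pos: [0.6169, 0.0171, 0.0794]
orientation: [-1.121, 1.002, -1.2]
force: [1.1, 1.3, 3.6]
opening: 0.0531
deck TCP mm [-2.12 -1.29 25.19] F deck [1.89 1.17 3.36] open 53.1 t 10.85
t: 11.1
tool_pos: [0.6161, 0.0169, 0.0781]
orientation: [-1.122, 1.004, -1.199]
force: [-0.2, -0.4, 0.7]
opening: 0.058
deck TCP mm [-3.14 -1.35 24.01] F deck [-0.1  -0.38  0.7 ] open 58.0 t 11.1
```

```bash
python3 -m inch '[[[0,0,0,0,0,0],[0,0,0,0,0,0],[0,0,0,0,0,0]]]' 70; python3 st.py; python3 -c "
from h import *
c=cam('wrist','w7')"
```

```text
t: 11.48
tool_pos: [0.6167, 0.017, 0.0786]
orientation: [-1.121, 1.003, -1.2]
force: [0.3, -0.7, 0.3]
opening: 0.0701
deck TCP mm [-2.48 -1.32 24.44] F deck [ 0.28 -0.72  0.25] open 70.1 t 11.475
```

View pics/w7.png

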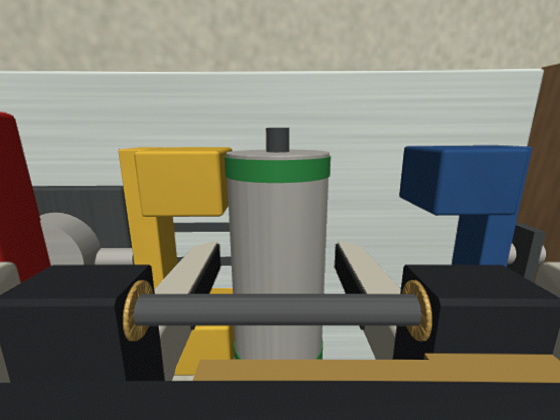

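```bash
python3 -m inch '[[[0,-10,0,0,0,0],[0,-20,0,0,0,0],[0,-25,0,0,0,0],[0,-25,0,0,0,0],[0,-15,0,0,0,0],[0,0,0,0,0,0]]]' 
python3 st.py
python3 -m inch '[[[10,0,-24,0,0,0],[10,0,-24,0,0,0],[10,0,-24,0,0,0],[10,0,-24,0,0,0],[10,0,-24,0,0,0],[10,0,-24,0,0,0],[0,0,0,0,0,0],[0,0,0,0,0,0]]]' 50
python3 st.py
python3 - <<'E'
from h import *
c=cam("wrist","w8");s=cam("side","s8");t=cam("top","t8")
a=cv2.resize(t["image"][100:260,200:340],None,fx=3,fy=3,interpolation=2);b=cv2.resize(s["image"][150:290,150:340],None,fx=2,fy=2,interpolation=2)
q=np.zeros((480,800,3),np.uint8); q[:,:420]=a; q[:280,420:800]=b; cv2.imwrite("pics/c8.png",q)
E
```

```text
t: 12.28
tool_pos: [0.6011, 0.0151, 0.1747]
orientation: [-1.119, 1.0, -1.202]
force: [-0.3, 0.5, 0.0]
opening: 0.0699
deck TCP mm [ -1.29  -1.52 121.75] F deck [-0.19  0.55  0.08] open 69.9 t 12.275
t: 13.28
tool_pos: [0.466, -0.06, 0.1465]
orientation: [-1.121, 1.004, -1.2]
force: [-0.2, 0.4, 0.0]
opening: 0.0499
deck TCP mm [-146.53  -61.2   118.73] F deck [-0.15  0.43  0.03] open 49.9 t 13.275
```

View pics/w8.png

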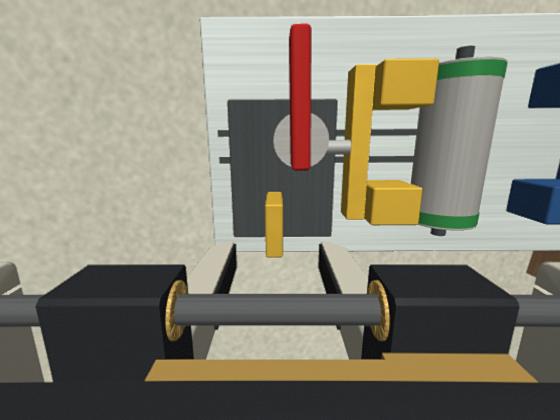

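View pics/c8.png

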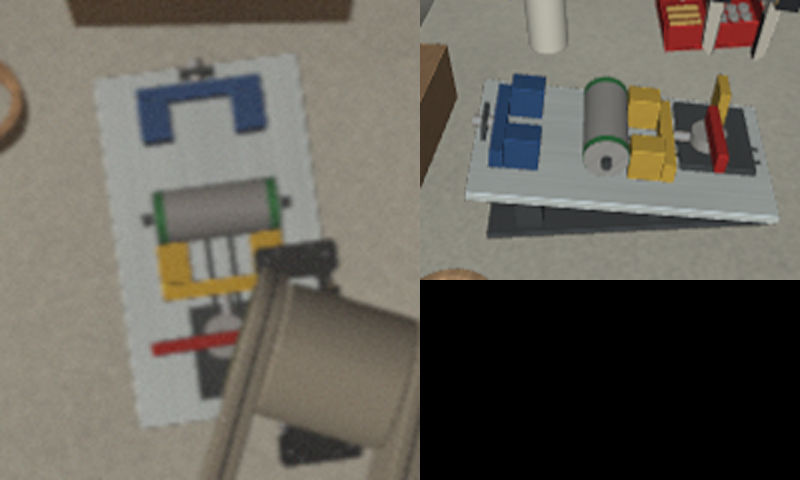

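```bash
python3 - <<'E'
from h import *
im=cv2.imread("pics/w8.png"); cv2.imwrite("pics/w8z.png",cv2.resize(im[180:270,200:360],None,fx=5,fy=5,interpolation=2))
c=cam("wrist");d=np.load("deck.npz");o=d["o"];M=d["M"]
f=lambda uv,z:(M.T@(onplane(c,uv,o+M[:,2]*z,M[:,2])-o)*1000).round(1)
for z in (.062,.068): print(f((265.5,205),z),f((283,205),z),f((266,256),z),f((283,256),z))
print(f((300,30),.068),f((300,165),.068))
E
```

```text
[-154.2  -39.8   62. ] [-140.9  -39.8   62. ] [-154.2  -81.3   62. ] [-140.7  -81.4   62. ]
[-153.9  -38.4   68. ] [-141.1  -38.4   68. ] [-153.9  -78.7   68. ] [-140.9  -78.8   68. ]
[-131.    75.1   68. ] [-129.2   -9.2   68. ]
```

View pics/w8z.png

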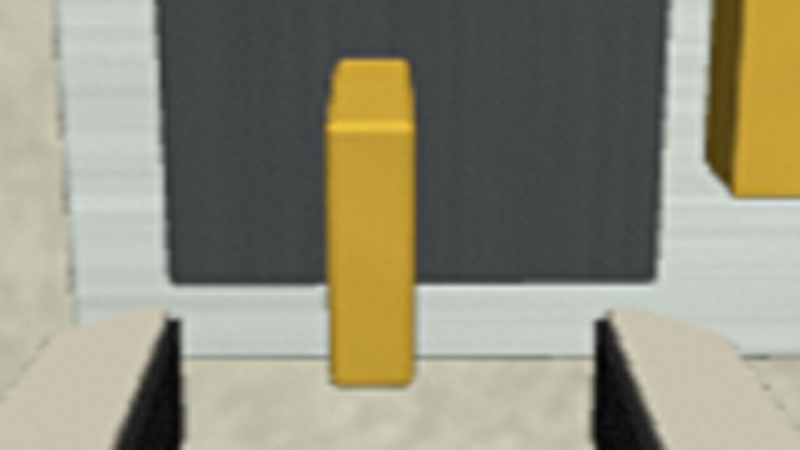

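```bash
python3 -m inch '[[[0,15,-1,0,0,0],[0,20,0,0,0,0],[0,20,0,0,0,0],[0,12,0,0,0,0],[0,5,0,0,0,0],[0,0,0,0,0,0]]]' 
python3 st.py
python3 -m inch '[[[0,0,0,0,0,0],[0,0,0,0,0,0],[0,0,0,0,0,0],[0,0,0,0,0,0],[0,0,0,0,0,0],[0,0,0,0,0,0]]]' 12 6
python3 st.py
python3 - <<'E'
from h import *
c=cam("wrist","w9");s=cam("side","s9")
E
```

```text
t: 14.22
tool_pos: [0.4774, -0.0588, 0.0755]
orientation: [-1.122, 1.004, -1.199]
force: [-0.3, 0.5, 0.3]
opening: 0.0501
deck TCP mm [-147.58  -61.23   46.83] F deck [-0.16  0.54  0.32] open 50.1 t 14.225
t: 14.98
tool_pos: [0.4764, -0.059, 0.0753]
orientation: [-1.123, 1.005, -1.199]
force: [-7.0, -0.7, 5.1]
opening: 0.0143
deck TCP mm [-148.65  -61.3    46.86] F deck [-6.01  0.07  6.24] open 14.3 t 14.975
```

View pics/w9.png

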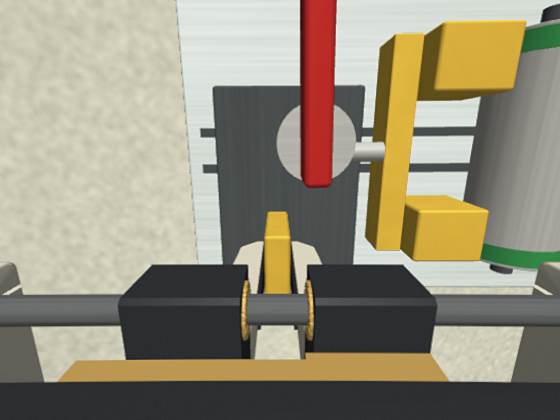

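```bash
python3 -m inch '[[[0,0,1,0,0,0],[0,0,3,0,0,0],[0,0,3,0,0,0],[0,0,3,0,0,0],[0,0,3,0,0,0]]]' 12 12; python3 st.py
python3 -m inch '[[[0,0,3,0,0,0],[0,0,3,0,0,0],[0,0,3,0,0,0],[0,0,3,0,0,0],[0,0,3,0,0,0]]]'; python3 st.py;  python3 -c "
from h import *
cam('side','s10')"
```

```text
t: 15.7
tool_pos: [0.4883, -0.0576, 0.0774]
orientation: [-1.125, 1.006, -1.198]
force: [-12.4, -1.9, 9.0]
opening: 0.0141
deck TCP mm [-136.47  -61.24   46.82] F deck [-10.79  -0.49  11.  ] open 14.1 t 15.7
t: 16.32
tool_pos: [0.5029, -0.0559, 0.08]
orientation: [-1.125, 1.006, -1.197]
force: [-12.2, -1.4, 8.3]
opening: 0.0137
deck TCP mm [-121.53  -61.19   46.83] F deck [-10.67  -0.08  10.35] open 13.7 t 16.325
```

View pics/s10.png

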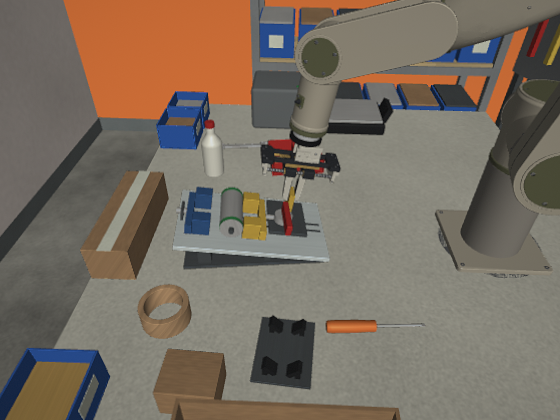

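```bash
python3 -m inch '[[[0,0,2,0,0,0],[0,0,2,0,0,0],[0,0,2,0,0,0],[0,0,2,0,0,0],[0,0,2,0,0,0]]]'; python3 st.py
python3 -m inch '[[[0,0,1,0,0,0],[0,0,1,0,0,0],[0,0,1,0,0,0]]]'; python3 st.py
python3 -c "
from h import *
cam('wrist','w11')
s=cam('side')['image'];cv2.imwrite('pics/s11.png',cv2.resize(s[170:280,165:340],None,fx=4,fy=4,interpolation=2))"
```

```text
t: 17.0
tool_pos: [0.5126, -0.0548, 0.0817]
orientation: [-1.125, 1.007, -1.197]
force: [-11.4, -1.9, 9.1]
opening: 0.0138
deck TCP mm [-111.6   -61.13   46.82] F deck [-9.75 -0.65 10.96] open 13.8 t 17.0
t: 17.38
tool_pos: [0.5155, -0.0544, 0.0822]
orientation: [-1.125, 1.007, -1.197]
force: [-12.9, -1.1, 8.1]
opening: 0.014
deck TCP mm [-108.64  -61.11   46.81] F deck [-11.32   0.32  10.22] open 14.0 t 17.375
```

View pics/s11.png

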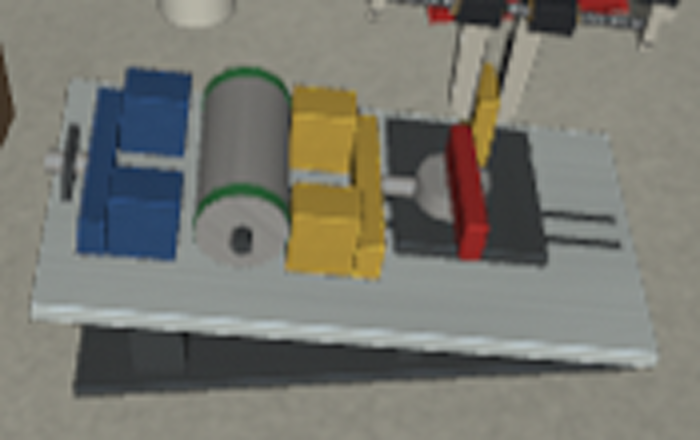

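View pics/w11.png

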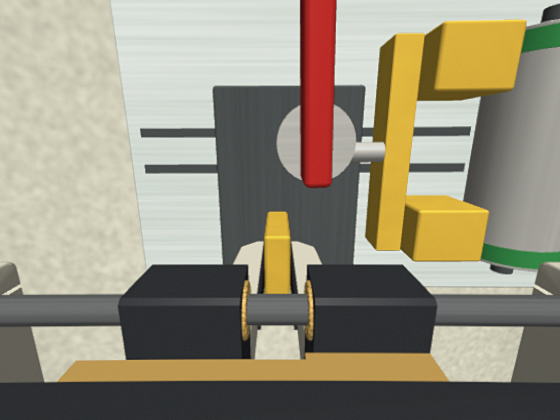

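```bash
python3 -m inch '[[[0,0,1,0,0,0],[0,0,1,0,0,0],[0,0,0.5,0,0,0]]]'; python3 st.py
python3 -m inch '[[[0,0,0.5,0,0,0],[0,0,0.5,0,0,0]]]'; python3 st.py
python3 -m inch '[[[0,0,0.5,0,0,0],[0,0,0.5,0,0,0]]]'; python3 st.py
```

```text
t: 17.85
tool_pos: [0.518, -0.0541, 0.0827]
orientation: [-1.125, 1.007, -1.197]
force: [-13.5, -0.4, 8.0]
opening: 0.0139
deck TCP mm [-106.14  -61.09   46.81] F deck [-11.84   1.12  10.18] open 13.9 t 17.85
t: 18.1
tool_pos: [0.5189, -0.054, 0.0829]
orientation: [-1.125, 1.007, -1.197]
force: [-12.8, -0.4, 7.9]
opening: 0.0139
deck TCP mm [-105.13  -61.09   46.84] F deck [-11.18   0.98   9.96] open 13.9 t 18.1
t: 18.35
tool_pos: [0.5199, -0.0539, 0.083]
orientation: [-1.125, 1.007, -1.197]
force: [-12.8, -0.7, 7.6]
opening: 0.014
deck TCP mm [-104.15  -61.12   46.83] F deck [-11.32   0.73   9.75] open 14.0 t 18.35
```

```bash
for i in 1; do python3 -m inch '[[[0,0,0.5,0,0,0],[0,0,0.5,0,0,0]]]'; python3 st.py; done
python3 -m inch '[[[0,0,0.5,0,0,0],[0,0,0,0,0,0]]]'; python3 st.py
python3 -m inch '[[[0,0,0.5,0,0,0],[0,0,0,0,0,0]]]'; python3 st.py
```

```text
t: 18.6
tool_pos: [0.5209, -0.0538, 0.0832]
orientation: [-1.125, 1.007, -1.197]
force: [-12.2, -0.2, 7.8]
opening: 0.0137
deck TCP mm [-103.16  -61.08   46.83] F deck [-10.62   1.16   9.77] open 13.7 t 18.6
t: 18.85
tool_pos: [0.5215, -0.0537, 0.0833]
orientation: [-1.125, 1.006, -1.197]
force: [-10.9, 0.2, 8.0]
opening: 0.0141
deck TCP mm [-102.56  -61.08   46.84] F deck [-9.29  1.39  9.76] open 14.1 t 18.85
t: 19.1
tool_pos: [0.5219, -0.0537, 0.0834]
orientation: [-1.125, 1.007, -1.197]
force: [-12.0, -1.8, 7.5]
opening: 0.0141
deck TCP mm [-102.12  -61.08   46.83] F deck [-10.68  -0.47   9.47] open 14.1 t 19.1
```

```bash
python3 -m inch '[[[0,0,0.5,0,0,0],[0,0,0,0,0,0]]]'; python3 st.py
python3 -m inch '[[[0,0,0.5,0,0,0],[0,0,0,0,0,0]]]'; python3 st.py
python3 -c "
from h import *
s=cam('side')['image'];cv2.imwrite('pics/s12.png',cv2.resize(s[170:280,165:340],None,fx=4,fy=4,interpolation=2))"
```

```text
t: 19.35
tool_pos: [0.5224, -0.0536, 0.0835]
orientation: [-1.125, 1.007, -1.197]
force: [-11.5, -1.1, 7.7]
opening: 0.0136
deck TCP mm [-101.62  -61.08   46.82] F deck [-10.04   0.16   9.63] open 13.6 t 19.35
t: 19.6
tool_pos: [0.5229, -0.0536, 0.0835]
orientation: [-1.125, 1.007, -1.197]
force: [-11.3, -1.0, 7.6]
opening: 0.0137
deck TCP mm [-101.13  -61.09   46.82] F deck [-9.81  0.22  9.42] open 13.7 t 19.6
```

View pics/s12.png

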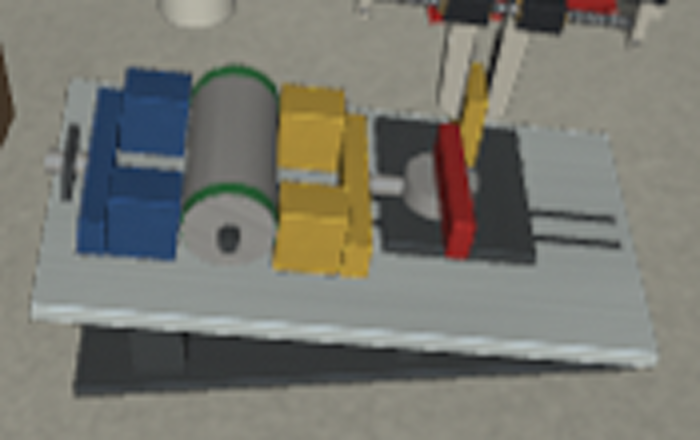

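```bash
python3 -m inch '[[[0,0,0.5,0,0,0],[0,0,0,0,0,0]]]'; python3 st.py
python3 -m inch '[[[0,0,0.5,0,0,0],[0,0,0,0,0,0]]]'; python3 st.py
python3 -m inch '[[[0,0,0.5,0,0,0],[0,0,0,0,0,0]]]'; python3 st.py
```

```text
t: 19.9
tool_pos: [0.5234, -0.0535, 0.0836]
orientation: [-1.125, 1.007, -1.197]
force: [-11.4, -0.4, 7.0]
opening: 0.0139
deck TCP mm [-100.62  -61.06   46.82] F deck [-9.98  0.82  8.91] open 13.9 t 19.9
t: 20.15
tool_pos: [0.5238, -0.0535, 0.0837]
orientation: [-1.125, 1.007, -1.197]
force: [-12.5, -0.8, 7.7]
opening: 0.0139
deck TCP mm [-100.16  -61.08   46.8 ] F deck [-10.97   0.57   9.74] open 13.9 t 20.15
t: 20.4
tool_pos: [0.5239, -0.0535, 0.0837]
orientation: [-1.125, 1.007, -1.197]
force: [-14.7, -0.6, 10.1]
opening: 0.014
deck TCP mm [-100.1   -61.08   46.81] F deck [-12.69   0.99  12.52] open 14.0 t 20.4
```

```bash
python3 -m inch '[[[0,0,0.5,0,0,0],[0,0,0,0,0,0]]]'; python3 st.py
python3 -m inch '[[[0,0,0.5,0,0,0],[0,0,0,0,0,0]]]'; python3 st.py
```

```text
t: 20.65
tool_pos: [0.5239, -0.0534, 0.0837]
orientation: [-1.126, 1.008, -1.196]
force: [-19.1, -1.3, 11.9]
opening: 0.0137
deck TCP mm [-100.04  -61.07   46.79] F deck [-16.73   0.84  15.04] open 13.7 t 20.65
t: 20.9
tool_pos: [0.5239, -0.0535, 0.0836]
orientation: [-1.127, 1.009, -1.196]
force: [-20.4, -1.5, 14.4]
opening: 0.014
deck TCP mm [-100.04  -61.08   46.72] F deck [-17.65   0.74  17.7 ] open 14.0 t 20.9
```

```bash
python3 -m inch '[[[0,0,-1,0,0,0],[0,0,0,0,0,0],[0,0,0,0,0,0],[0,0,0,0,0,0],[0,0,0,0,0,0]]]' 45; python3 st.py
python3 -m inch '[[[0,-10,0,0,0,0],[0,-20,0,0,0,0],[0,-20,0,0,0,0],[0,-15,0,0,0,0],[-19,0,3,0,0,0],[-19,0,3,0,0,0],[-19,0,3,0,0,0],[-19,0,3,0,0,0]]]'
python3 -m inch '[[[-20,0,3,0,0,0],[-18,0,3,0,0,0],[0,0,0,0,0,0],[0,0,0,0,0,0]]]'; python3 st.py
python3 - <<'E'
from h import *
c=cam("wrist","w13");s=cam("side")["image"];cv2.imwrite("pics/s13.png",cv2.resize(s[130:280,165:340],None,fx=4,fy=4,interpolation=2))
E
```

```text
t: 21.52
tool_pos: [0.5265, -0.0534, 0.0846]
orientation: [-1.121, 1.003, -1.2]
force: [-0.2, -0.6, 0.3]
opening: 0.0448
deck TCP mm [-97.38 -61.3   47.21] F deck [-0.23 -0.62  0.37] open 44.8 t 21.525
t: 22.52
tool_pos: [0.5182, 0.0227, 0.1511]
orientation: [-1.121, 1.003, -1.2]
force: [0.1, -0.0, -0.0]
opening: 0.0451
t: 23.02
tool_pos: [0.5199, 0.0602, 0.1518]
orientation: [-1.122, 1.003, -1.2]
force: [0.6, -0.1, 0.3]
opening: 0.0447
deck TCP mm [-79.78  52.28 112.38] F deck [ 0.6  -0.2   0.18] open 44.7 t 23.025
```

View pics/w13.png

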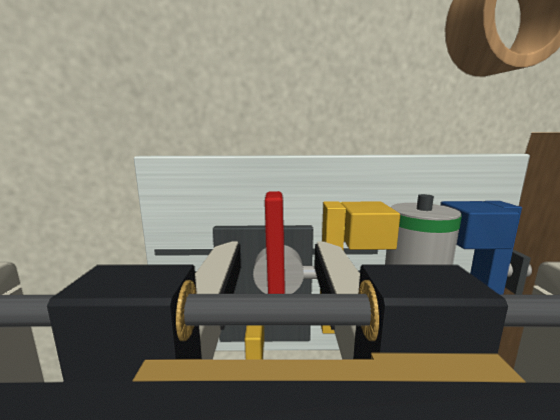

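View pics/s13.png

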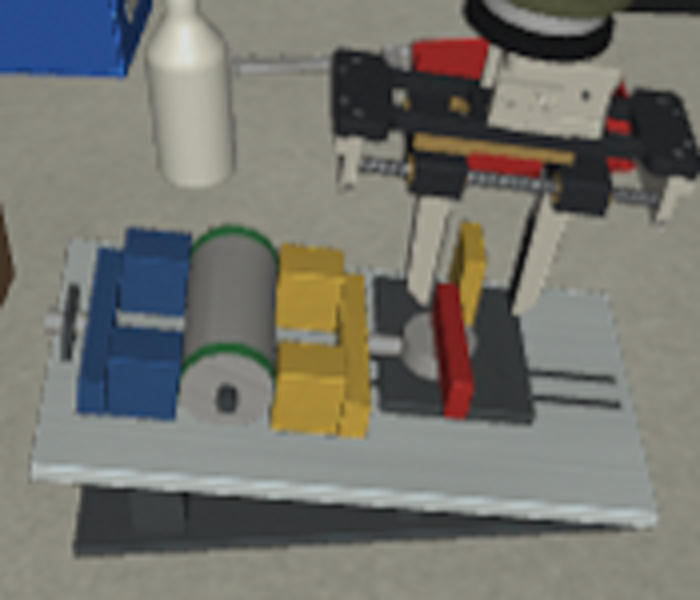

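```bash
python3 -m inch '[[[0,12,-1,0,0,0],[0,16,-0.5,0,0,0],[0,16,0,0,0,0],[0,9,0,0,0,0],[0,3,0,0,0,0],[0,0,0,0,0,0]]]'; python3 st.py
python3 -m inch '[[[0,0,0,0,0,0],[0,0,0,0,0,0],[0,0,0,0,0,0],[0,0,0,0,0,0]]]' 18 10; python3 st.py; python3 -c "
from h import *
cam('wrist','w14')
s=cam('side')['image'];cv2.imwrite('pics/s14.png',cv2.resize(s[130:280,165:340],None,fx=4,fy=4,interpolation=2))"
```

```text
t: 23.88
tool_pos: [0.5284, 0.0616, 0.0963]
orientation: [-1.121, 1.003, -1.2]
force: [-0.2, 0.5, 0.9]
opening: 0.0453
deck TCP mm [-80.99  52.75  56.17] F deck [-0.    0.55  0.91] open 45.3 t 23.875
t: 24.38
tool_pos: [0.5284, 0.0615, 0.0965]
orientation: [-1.121, 1.003, -1.2]
force: [0.3, 1.4, -0.0]
opening: 0.0182
deck TCP mm [-80.95  52.69  56.38] F deck [ 0.44  1.4  -0.12] open 18.2 t 24.375
```

View pics/s14.png

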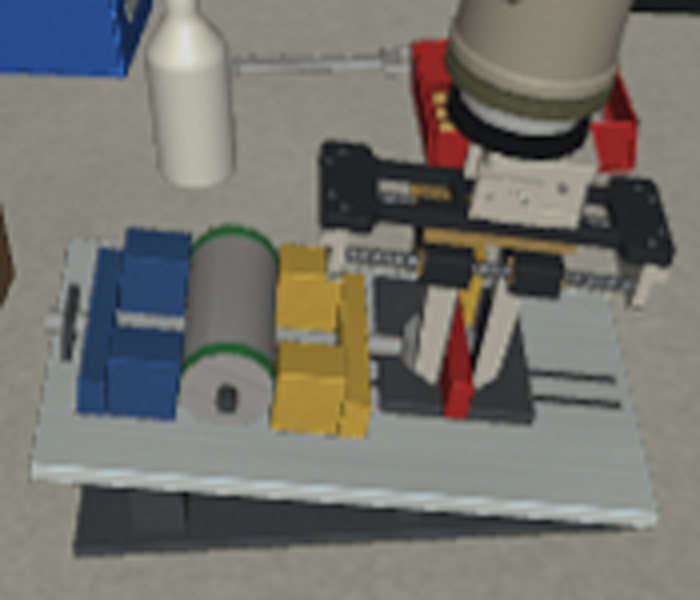

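View pics/w14.png

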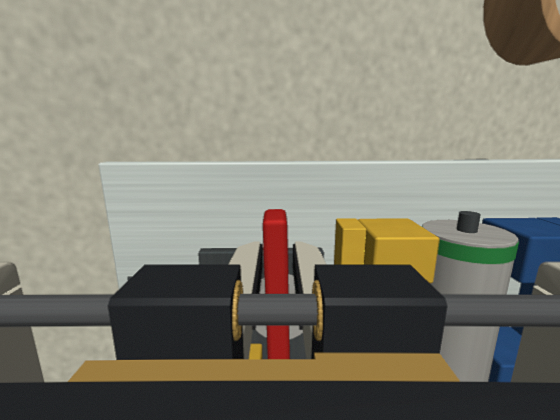

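```bash
python3 -m inch '[[[0.6,0,-8.3,0,-0.157,0],[0.6,0,-8.3,0,-0.157,0],[0.6,0,-8.3,0,-0.157,0],[0.6,0,-8.3,0,-0.157,0],[0.6,0,-8.3,0,-0.157,0],[0,0,0,0,0,0]]]'; python3 st.py; python3 -c "
from h import *
cam('wrist','w15')
d=np.load('deck.npz'); T=R.from_rotvec(monitor.read_state()['orientation']).as_matrix(); print((d['M'].T@T).round(3))
s=cam('side')['image'];cv2.imwrite('pics/s15.png',cv2.resize(s[130:280,165:340],None,fx=4,fy=4,interpolation=2))"
```

```text
t: 25.22
tool_pos: [0.4932, 0.0421, 0.0898]
orientation: [-1.424, 0.395, -0.649]
force: [-0.3, 0.1, -0.6]
opening: 0.0181
deck TCP mm [-118.68   37.25   56.23] F deck [-0.38  0.09 -0.5 ] open 18.1 t 25.225
[[ 0.704  0.004  0.71 ]
 [-0.71  -0.     0.704]
 [ 0.003 -1.     0.002]]
```

View pics/s15.png

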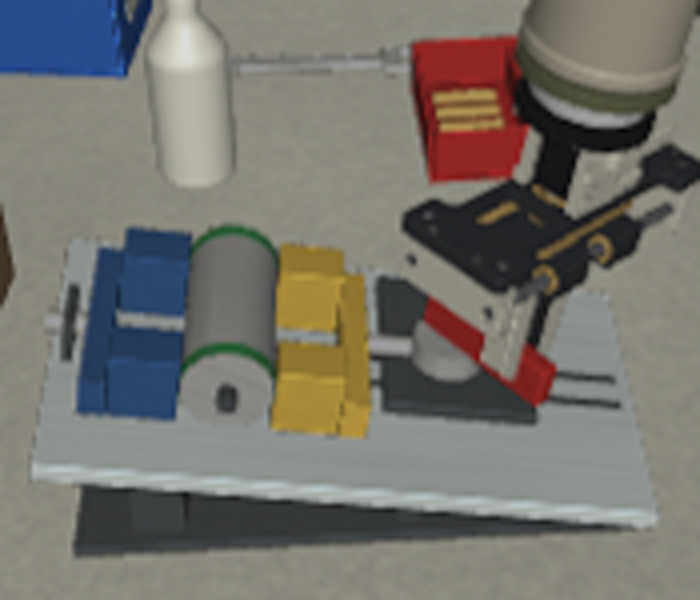

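View pics/w15.png

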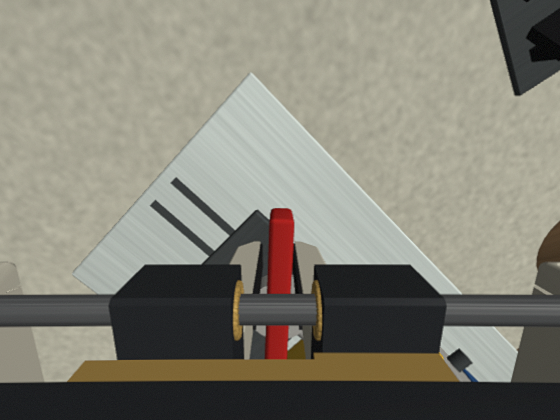

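```bash
python3 -m inch '[[[0.6,0,-8.3,0,-0.157,0],[0.6,0,-8.3,0,-0.157,0],[0.6,0,-8.3,0,-0.157,0],[0,0,0,0,0,0]]]'; python3 st.py; python3 -m inch '[[[0.6,0,-8.3,0,-0.157,0],[0.6,0,-8.3,0,-0.157,0],[0,0,0,0,0,0]]]'; python3 st.py
python3 -c "
from h import *
cam('wrist','w16')
s=cam('side')['image'];cv2.imwrite('pics/s16.png',cv2.resize(s[130:280,165:340],None,fx=4,fy=4,interpolation=2))"
```

```text
t: 25.82
tool_pos: [0.4828, 0.0197, 0.0873]
orientation: [-1.523, 0.026, -0.298]
force: [0.4, 0.2, 0.2]
opening: 0.0179
deck TCP mm [-131.72   16.23   55.98] F deck [0.49 0.19 0.15] open 17.9 t 25.825
t: 26.2
tool_pos: [0.482, 0.0032, 0.0868]
orientation: [-1.554, -0.221, -0.058]
force: [0.7, -0.1, 0.5]
opening: 0.0178
deck TCP mm [-1.3436e+02 -9.0000e-02  5.5950e+01] F deck [ 0.78 -0.14  0.37] open 17.8 t 26.2
```

View pics/s16.png

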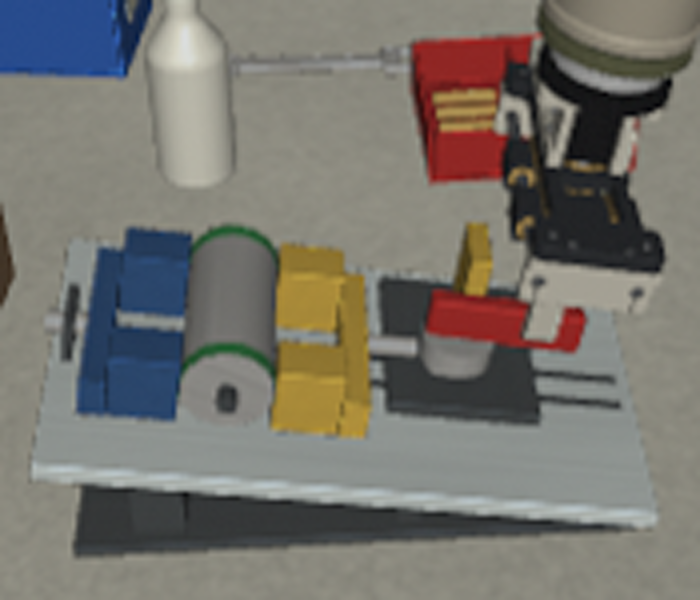

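View pics/w16.png

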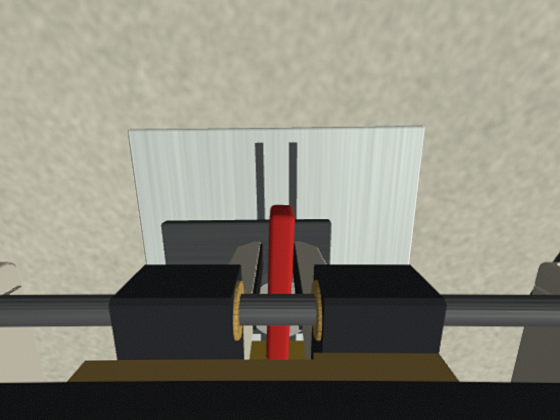

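```bash
python3 -m inch '[[[0,0,-2,0,-0.03,0],[0,0,-1,0,-0.02,0],[0,0,0,0,0,0]]]'; python3 st.py; python3 -m inch '[[[0,0,-1,0,-0.01,0],[0,0,0,0,0,0]]]'; python3 st.py; python3 -m inch '[[[0,0,-1,0,-0.01,0],[0,0,0,0,0,0]]]'; python3 st.py
```

```text
t: 26.68
tool_pos: [0.4824, 0.0005, 0.0869]
orientation: [-1.557, -0.265, -0.015]
force: [0.1, 2.8, 0.1]
opening: 0.0179
deck TCP mm [-134.29   -2.89   56.07] F deck [0.42 2.73 0.03] open 17.9 t 26.675
t: 26.92
tool_pos: [0.4824, -0.0005, 0.0869]
orientation: [-1.557, -0.273, -0.007]
force: [-1.0, 2.3, 0.4]
opening: 0.0183
deck TCP mm [-134.33   -3.89   56.07] F deck [-0.66  2.36  0.48] open 18.3 t 26.925
t: 27.18
tool_pos: [0.4825, -0.0007, 0.0869]
orientation: [-1.556, -0.281, 0.001]
force: [0.6, 6.9, 0.7]
opening: 0.018
deck TCP mm [-134.25   -4.05   56.04] F deck [1.42 6.83 0.45] open 18.0 t 27.175
```

```bash
python3 -m inch '[[[0,0,2,0,0,0],[0,0,0,0,0,0],[0,0,0,0,0,0]]]' 40; python3 st.py;  python3 -m inch '[[[0,-10,0,0,0,0],[0,-20,0,0,0,0],[0,-20,0,0,0,0],[0,-15,0,0,0,0],[0,0,0,0,0,0],[0,0,0,0,0,0]]]'; python3 st.py
python3 -c "
from h import *
cam('wrist','w17')
s=cam('side')['image'];cv2.imwrite('pics/s17.png',cv2.resize(s[130:280,165:340],None,fx=4,fy=4,interpolation=2))"
```

```text
t: 27.55
tool_pos: [0.4823, 0.0001, 0.0869]
orientation: [-1.558, -0.281, 0.001]
force: [0.9, -0.6, -0.4]
opening: 0.0395
deck TCP mm [-134.42   -3.25   56.09] F deck [ 0.69 -0.7  -0.57] open 39.5 t 27.55
t: 28.3
tool_pos: [0.4706, -0.0009, 0.1503]
orientation: [-1.558, -0.28, 0.002]
force: [-0.4, 0.6, 0.1]
opening: 0.0403
deck TCP mm [-134.97   -2.95  120.59] F deck [-0.3   0.6   0.17] open 40.3 t 28.3
```

View pics/s17.png

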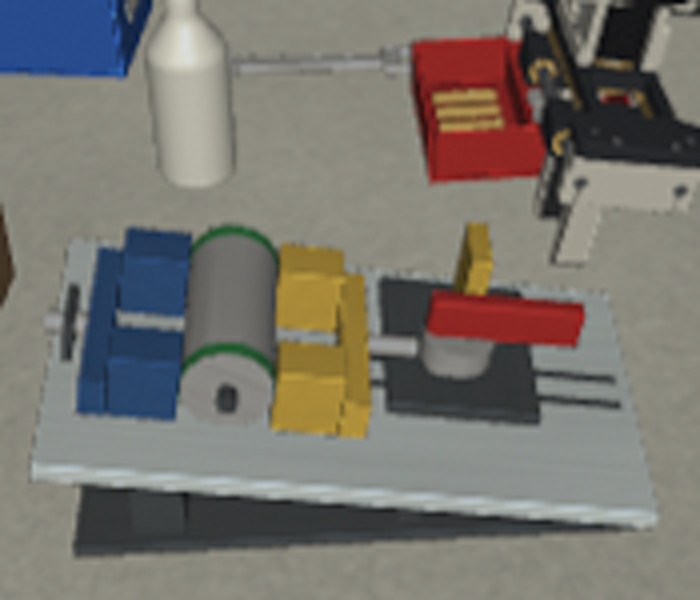

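View pics/w17.png

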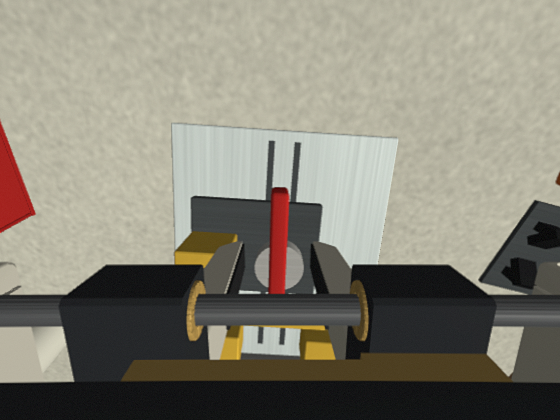

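```bash
python3 -m inch '[[[0,-5,0,0,0.182,0],[0,0,0,0,0.182,0],[0,0,0,0,0.182,0],[0,0,0,0,0.182,0],[0,0,0,0,0.182,0],[0,0,0,0,0.182,0],[0,0,0,0,0.182,0],[0,0,0,0,0.182,0]]]' 50; python3 -m inch '[[[0,0,0,0,0.182,0],[0,0,0,0,0,0]]]'; python3 -c "
from h import *
d=np.load('deck.npz');o=d['o'];M=d['M']; go(o+M@[-.102,-.061,.120],tilt(float(d['yaw']),np.deg2rad(10)))"
```

```text
t: 29.4
tool_pos: [0.4694, -0.0009, 0.1547]
orientation: [-1.206, 0.869, -1.078]
force: [0.7, -0.5, 0.5]
opening: 0.0498
t: 29.65
tool_pos: [0.4695, -0.0009, 0.1549]
orientation: [-1.124, 1.002, -1.197]
force: [-0.6, -0.6, -0.2]
opening: 0.0501
shift(tool now) mm [58.2  5.3 33. ] turn [-0.0021  0.0031 -0.0004] shift(after turn) [58.1  5.3 33.2]
```

```bash
python3 -m inch '[[[15,0,8,0,0,0],[15,0,8,0,0,0],[15,0,8,0,0,0],[13,5,9,0,0.003,0],[0,0,0,0,0,0],[0,0,0,0,0,0]]]'; python3 st.py; python3 -c "
from h import *
c=cam('wrist','w18');d=np.load('deck.npz');o=d['o'];M=d['M']
f=lambda uv,z:(M.T@(onplane(c,uv,o+M[:,2]*z,M[:,2])-o)*1000).round(1)
h,s,v=cv2.split(hsv(c))
for b in blobs((h>20)&(h<32)&(s>150)&(v>60)&(np.arange(420)[:,None]<262),80): print(b[0],b[1],b[2],f(b[1],.058))
"
```

```text
t: 30.4
tool_pos: [0.5094, -0.0551, 0.1565]
orientation: [-1.121, 1.005, -1.2]
force: [0.7, -0.3, -0.1]
opening: 0.0501
deck TCP mm [-101.76  -61.08  121.02] F deck [ 0.66 -0.33 -0.24] open 50.1 t 30.4
8828 [386.21 136.58] [345  59  98 165] [-21.3   9.9  58. ]
1071 [273.75 222.69] [265 191  18  65] [-103.6  -55.6   58. ]
```

View pics/w18.png

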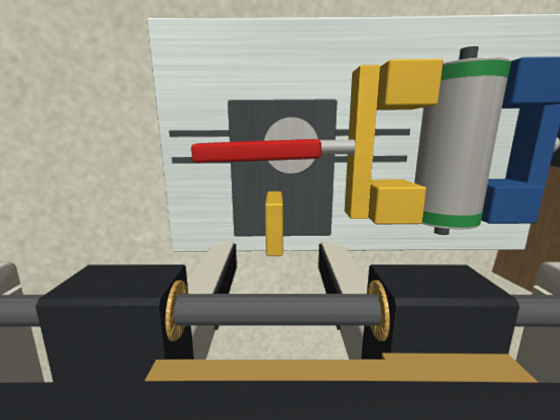

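```bash
python3 -m inch '[[[0,15,-0.5,0,0,0],[0,20,0,0,0,0],[0,20,0,0,0,0],[0,14,0,0,0,0],[0,5,0,0,0,0],[0,0,0,0,0,0]]]'; python3 st.py; python3 -m inch '[[[0,0,0,0,0,0],[0,0,0,0,0,0],[0,0,0,0,0,0],[0,0,0,0,0,0]]]' 22; python3 st.py
python3 -m inch '[[[0,0,1,0,0,0],[0,0,0,0,0,0]]]'; python3 st.py
```

```text
t: 31.2
tool_pos: [0.522, -0.0534, 0.0836]
orientation: [-1.121, 1.004, -1.2]
force: [0.3, -0.6, 0.4]
opening: 0.05
deck TCP mm [-101.9   -60.79   47.  ] F deck [ 0.31 -0.65  0.31] open 50.0 t 31.2
t: 31.7
tool_pos: [0.5222, -0.0536, 0.084]
orientation: [-1.121, 1.004, -1.201]
force: [0.5, 0.0, 0.6]
opening: 0.0224
deck TCP mm [-101.66  -61.     47.35] F deck [ 0.56 -0.03  0.47] open 22.4 t 31.7
t: 31.95
tool_pos: [0.5232, -0.0534, 0.084]
orientation: [-1.121, 1.004, -1.201]
force: [0.2, 0.1, -0.4]
opening: 0.0219
deck TCP mm [-100.68  -60.95   47.2 ] F deck [ 0.17  0.07 -0.45] open 21.9 t 31.95
```

```bash
python3 -m inch '[[[0,0,0.5,0,0,0],[0,0,0,0,0,0]]]'; python3 st.py; python3 -m inch '[[[0,0,0.5,0,0,0],[0,0,0,0,0,0]]]'; python3 st.py;python3 -m inch '[[[0,0,0.5,0,0,0],[0,0,0,0,0,0]]]'; python3 st.py
```

```text
t: 32.2
tool_pos: [0.5236, -0.0533, 0.084]
orientation: [-1.121, 1.004, -1.2]
force: [-0.2, -0.7, -0.0]
opening: 0.0222
deck TCP mm [-100.29  -60.91   47.14] F deck [-0.33 -0.68  0.02] open 22.2 t 32.2
t: 32.45
tool_pos: [0.5238, -0.0533, 0.084]
orientation: [-1.121, 1.005, -1.2]
force: [-2.4, -1.2, 1.4]
opening: 0.0223
deck TCP mm [-100.15  -60.92   47.07] F deck [-2.27 -0.9   1.78] open 22.3 t 32.45
t: 32.7
tool_pos: [0.5238, -0.0533, 0.0839]
orientation: [-1.122, 1.005, -1.2]
force: [-5.4, -1.3, 3.5]
opening: 0.0219
deck TCP mm [-100.1   -60.89   46.95] F deck [-4.81 -0.66  4.37] open 21.9 t 32.7
```

```bash
python3 -m inch '[[[0,0,0.5,0,0,0],[0,0,0,0,0,0]]]'; python3 st.py; python3 -m inch '[[[0,0,0.5,0,0,0],[0,0,0,0,0,0]]]'; python3 st.py;python3 -m inch '[[[0,0,0.5,0,0,0],[0,0,0,0,0,0]]]'; python3 st.py
```

```text
t: 32.95
tool_pos: [0.5239, -0.0532, 0.0837]
orientation: [-1.123, 1.006, -1.199]
force: [-7.7, -1.4, 4.5]
opening: 0.0228
deck TCP mm [-100.06  -60.85   46.83] F deck [-6.91 -0.54  5.78] open 22.8 t 32.95
t: 33.2
tool_pos: [0.524, -0.0532, 0.0837]
orientation: [-1.124, 1.007, -1.199]
force: [-9.5, -1.9, 3.3]
opening: 0.0223
deck TCP mm [-100.    -60.88   46.73] F deck [-8.92 -0.87  4.93] open 22.3 t 33.2
t: 33.45
tool_pos: [0.524, -0.0532, 0.0835]
orientation: [-1.124, 1.007, -1.198]
force: [-11.9, -3.0, 5.5]
opening: 0.0222
deck TCP mm [-100.    -60.88   46.58] F deck [-11.01  -1.67   7.5 ] open 22.2 t 33.45
```

```bash
python3 -m inch '[[[0,0,0.5,0,0,0],[0,0,0,0,0,0]]]'; python3 st.py; python3 -m inch '[[[0,0,0.5,0,0,0],[0,0,0,0,0,0]]]'; python3 st.py
```

```text
t: 33.7
tool_pos: [0.524, -0.0532, 0.0834]
orientation: [-1.125, 1.008, -1.198]
force: [-13.6, -2.2, 6.6]
opening: 0.0224
deck TCP mm [-99.97 -60.87  46.46] F deck [-12.39  -0.71   8.9 ] open 22.4 t 33.7
t: 33.95
tool_pos: [0.5241, -0.0532, 0.0833]
orientation: [-1.126, 1.009, -1.197]
force: [-15.6, -3.1, 7.4]
opening: 0.0225
deck TCP mm [-99.95 -60.84  46.32] F deck [-14.33  -1.39  10.07] open 22.5 t 33.95
```

```bash
python3 -m inch '[[[0,0,-1.5,0,0,0],[0,0,-1.5,0,0,0],[0,0,-1.5,0,0,0],[0,0,-0.5,0,0,0],[0,0,0,0,0,0]]]'; python3 st.py; python3 -m inch '[[[0,0,0,0,0,0],[0,0,0,0,0,0],[0,-10,0,0,0,0],[0,-20,0,0,0,0],[0,-30,0,0,0,0],[0,-35,0,0,0,0],[20,-30,-20,0,0,0],[20,-20,-20,0,0,0]]]' 40; python3 -m inch '[[[30,0,-20,0,0,0],[30,0,-20,0,0,0],[30,0,-20,0,0,0],[30,0,-10,0,0,0],[0,0,0,0,0,0],[0,0,0,0,0,0]]]'; python3 st.py
python3 - <<'E'
from h import *
s=cam("side");t=cam("top");d=np.load("deck.npz");o=d["o"];M=d["M"]
a=cv2.resize(t["image"][100:260,200:340],None,fx=3,fy=3,interpolation=2);b=cv2.resize(s["image"][150:290,150:340],None,fx=2,fy=2,interpolation=2)
q=np.zeros((480,800,3),np.uint8); q[:,:420]=a; q[:280,420:800]=b; cv2.imwrite("pics/c20.png",q)
h,ss,v=cv2.split(hsv(t))
P=[(M.T@(onplane(t,b[1],o+M[:,2]*.054,M[:,2])-o)*1000).round(1) for b in blobs((h>50)&(h<85)&(ss>100)) if 230<b[1][0]<310]; print("bands",P)
E
```

```text
t: 34.58
tool_pos: [0.5225, -0.0535, 0.0841]
orientation: [-1.12, 1.003, -1.201]
force: [-0.1, -0.5, 0.1]
opening: 0.0219
deck TCP mm [-101.42  -60.96   47.41] F deck [-0.12 -0.44  0.12] open 21.9 t 34.575
t: 35.58
tool_pos: [0.4619, -0.1009, 0.222]
orientation: [-1.12, 1.001, -1.202]
force: [0.2, -0.7, 0.2]
opening: 0.0401
t: 36.33
tool_pos: [0.4067, -0.2269, 0.2074]
orientation: [-1.12, 1.004, -1.201]
force: [0.3, -0.4, -0.4]
opening: 0.0402
deck TCP mm [-212.24 -220.52  192.19] F deck [ 0.2  -0.39 -0.45] open 40.2 t 36.325
bands []
```

View pics/c20.png

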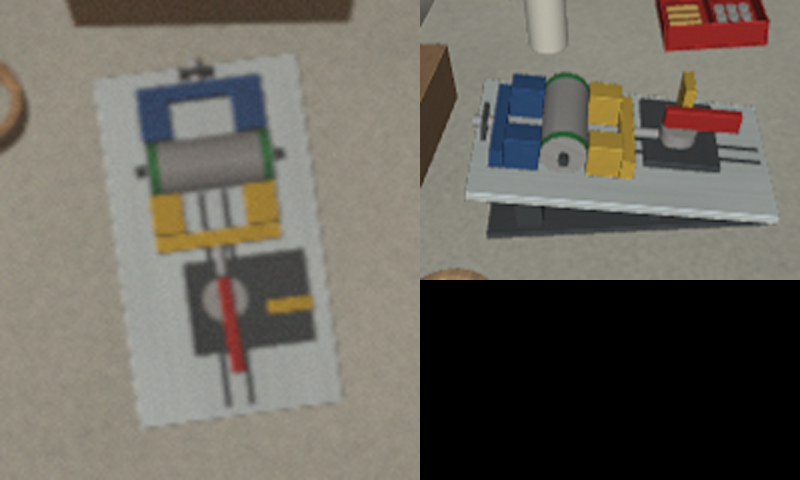

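```bash
python3 -c "
from plant import robot
print(robot.close_job())"
```

```text
the job is handed in; nothing more can be done
None
```

The job is handed in at about 36 s of the 72 s. I lifted the roller out of the cradle and laid it across the deck. I slid it gently down to the pad, feeling about 4 N at contact, and let it go there with the cam open. I then pushed the chock uphill by its tab in half-millimetre steps. It stopped dead, and I kept on until the tool read 17.6 N. Last, I swung the lever until it hit its hard stop at about 6.8 N.

**Last checks:**
- **Nip:** closing the cam pushed the chock back about 4 mm, so I pushed on the tab again. It hardly moved (about 0.2 mm) up to 14.3 N, against 10–11 N while it was still sliding. That suggests the nip holds, but I could not measure the pad force itself.
- **Final pictures:** the roller lies square between the pads and the stop, the lever points straight downhill, and the arm is clear of everything.

**Checks that failed or disagreed:**
- **Roller position:** my last colour check of the roller's green bands found nothing in the top view, so its final position is judged by eye.
- **Touchdown height:** the roller touched the deck about 9 mm higher than my camera fit predicted, and I never fully explained it. I went by the force and by the side view, which showed the roller resting on the deck.

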